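Pack the bottle transport case

ROBOT

A 6-joint arm with a two-finger parallel gripper is mounted at the origin on a cart in front of the work surface, level with it; the furniture and walls round the work are solid. World frame = base frame: x ahead of the robot, y to its left, z up, the work surface at z = 0. Lengths are in m, angles in rad, forces in N, time in s.
With the tool pointing down it reaches from about 0.35 to 0.975 m from the base axis. Payload 4.9 kg.
Tool frame: the origin (TCP) lies on the mounting face of the last link; the fingertips stand 173 mm ahead of it and the grasp point (between the pads) lies 155 mm ahead of it; z points along the fingers, y is the direction in which the jaws open and shut (so a half turn about z gives the same grasp; the last joint's range is limited). The gripper opens to 85 mm and grips with 20 to 120 N. Pads are 22 mm wide; open, the fingers measure 114 mm over their backs; the gripper's body (76 mm by 85 mm) begins 54 mm behind the grasp point. The pads swing forward as they close: fully open they stand 13 mm farther back than shut.
Start: joints at [-1.264, 0.053, 1.613, -0, 1.476, -0.119], TCP at [0.258, -0.569, 0.405] pointing down, gripper open.
Joint ranges: [-3.01, 3.01], [-1.01, 2.22], [0.06, 2.58], [-1.02, 4.17], [0.09, 2.62], [-3.14, 3.14]. Speed limits (rad/s): [2.57, 2.57, 3.14, 3.14, 3.14, 3.14].

INTERFACE

Orientations are given as a unit quaternion [w, x, y, z].
In Python, from plant import manip gives the robot as it stands.
- The arm moves only by the tool play_rows, never from a script. Its argument "increments" is a list of rows, each an object with "offset": the shift along the tool's x, y, z in mm, a list of three; "twist": the turn about the tool's z in rad; "grip": the opening, from 0 (shut) to 1 (fully open). In form: [{"offset": [dx, dy, dz], "twist": twist, "grip": grip}, ...]. A call has 1 to 5 rows; each row is the pose to reach, as a shift and turn from the pose commanded when the call began, along the tool's axes at that moment; what a row does not reach only later rows make up. A row lasts 1/12 s, in which the tool goes at most 41.7 mm and 7.16 degrees, less where a joint would pass 70% of its speed; a pose out of reach is approached as far as the arm can. A call with a gripper value outside its range is refused whole. The fingers move at their own pace and stop on an object; the grip force is fixed at half the most. Time passes only in rows, so rows that repeat a pose let the fingers close. It gives the time, the measured TCP pose, the force and the opening at its end, in the units of the state.
- manip.state(): the state, without advancing time (a new reading comes with each control period).
- manip.grab_frame(name): name is "side" or "top" or "wrist"; returns the picture (420x560x3 uint8, blue, green, red); there is no depth.
- manip.get_calibration(name): a dict with "fx", "fy", "cx", "cy" (pixels), "k1" (the pictures are not rectified: a ray, as slopes to the right and down, at radius r is drawn at 1 + k1 r^2 times it, then the intrinsics apply), "T" (4x4, takes a point from camera to world coordinates). Camera axes: x right, y down, z forward; pixel columns grow to the right and rows downward; lengths in m; the calibration is good to about 2 mm. A picture is of the moment at which its call begins: read the wrist's pose just before it. get_calibration takes no time and is no camera call; for the wrist camera it gives the pose at the moment of the call.
- manip.job_done(): hands the job in, once; it reports no verdict.
Trained networks look in the newest picture that a camera, given by its name, has taken for a name from the list of things; names that differ only in an ending like _2 or _b are one class to them, and where a whole thing is asked for, a point or a joint stands for the part that bears it (a point fixed in the world has none). Each returns a list of dicts, best first, with "p" (0 to 1); they miss things now and then, are a little off and sometimes report something else, mostly with a low value. They report only what shows in the picture. A call takes as long as a camera call. They do not tell look-alikes from the thing itself.
- manip.boxes_of(query, camera): "xyz" ([x, y, z] in m, in the coordinates of the camera as it stood for that picture, good to about 4 mm: the middle of the surface that is visible of it).
- manip.tip_of(query, camera): "xyz" ([x, y, z] in m, in the coordinates of the camera as it stood for that picture, good to about 4 mm: a listed point, or the origin of a listed thing).
The state is a dict: "time": time; "joint_pos": joint angles; "joint_vel": joint speeds; "joint_efforts": joint torques, N m; "tool_pos": TCP position; "tool_rot": TCP orientation; "contact_force": force on the tool from outside, world axes, zero at the start; "ft_torque": the same for the moment, N m; "gripper_width": opening from 0.0 (shut) to 1.0 (fully open).
Only numpy, scipy, OpenCV 4.12 (cv2) and the standard library are available. Lean on these libraries where they do the work, as an engineer would, in place of code of your own. Each camera call takes 0.05 s, during which the arm holds its last target. There are 200 camera calls.

TASK

Take the flat opener, put its blade into the notch under the snug hinged cover of the transport case and lever the cover open with it (not with the fingers), then stand every small white bottle (about 90 mm tall) from the bench in front of the pipette rack upright in the case, each in a compartment of its own. Then shut the cover fully, and after that turn the lock collar so that its tongue lies over the cover's lug, as far as its stop. The opener must end lying on its rubber mat; leave the tall bottle, the timer and the tape roll where they are.

Things in the scene. Friction and masses are not known exactly. Their poses are not given: they have to be found in the camera images.
- case: grey case fixed to the bench, 162 (x) x 156 (y) x 58 mm high (109 mm with the white cover shut), walls 5 mm; origin: centre of its underside. Cover hinged along own x on its +y side; -y side is the free edge. Four compartments 74 (x) x 58 (y) mm, floor 6 mm, parting walls up to 46 mm above the bench. A bracket on its -x side, at y = 0, 76 x 46 mm, top at 52 mm, carries the lock collar
- case_notch (a point): middle of the pry notch in the outer face of the case's free-edge (-y) wall: 44 mm wide (x) and 12 mm high (46 to 58 mm above the bench), just under the lower edge of the shut cover; behind it, above the 46 mm compartment walls, the empty case is free right across; axes as the case
- case_hinge (a point): middle of the cover's hinge axis, 58 mm above the bench, on the outer face of the case's +y wall; the axis runs along the case's x; axes as the case
- cover (a joint): cover's opening angle in rad: 0 shut, 1.75 wide open (stop). A stiff friction hinge (about 0.22 N m, besides the cover's weight of 0.2 kg) keeps it at any angle. It turns about the case's x axis so that the free edge rises and then goes over to the case's +y side
- cover_edge (a point): middle of the lower outer edge of the white cover's free wall, 156 mm from the hinge axis. Cover: lid 162 x 156 mm, 51 mm deep outside, open below, walls and top 5 mm. Its axes are the case's when shut and turn with the cover; in them the lid spans x +-0.081, y 0 to 0.156 (hinge), z 0 (lower edge of the walls) to 0.051 (outer top). A lug 16 x 30 x 5 mm stands out of the middle of its -x wall
- lock_collar (a joint): angle of the lock collar about a vertical axis in rad: near 0 unlocked (tongue along the case's -y), 1.571 locked (stop; tongue along the case's +x, over the cover's lug); grows anticlockwise seen from above; friction 0.05 N m
- collar_grip (a point): point on the collar's vertical axis, 86 mm above the bench, 48 mm out from the case's -x wall, in the middle of its grip bar: 14 mm wide (own x), 46 mm long (own y), from 70 to 98 mm above the bench. Under the bar a tongue 16 mm wide (top at 70 mm) reaches 46 mm from the axis along own -y; axes turn with the collar, and equal the case's at 0
- pocket0 (a point): middle of the floor of a compartment: near (-x), free-edge side; axes as the case
- pocket1 (a point): middle of the floor of a compartment: far (+x), free-edge side
- pocket2 (a point): middle of the floor of a compartment: near (-x), hinge side
- pocket3 (a point): middle of the floor of a compartment: far (+x), hinge side
- opener: flat opener, 204 mm long, 0.11 kg: black handle 110 (own x) x 32 (y) x 20 (z) mm; from its front (+x) end a thin steel blade 94 mm long, 24 mm wide, 3 mm thick (last 7 mm: 1.6 mm), its middle plane 10 mm above the handle's underside; origin: centre of the handle's underside; lies with z up
- opener_tip (a point): middle of the blade's end, 149 mm from the opener's origin along its x, 10 mm above the handle's underside
- opener_grip (a point): near the opener's centre of mass, in the middle of the handle's section, 119 mm behind the blade's end; axes as the opener
- tool_mat: black rubber mat 75 (x) x 235 (y) x 3 mm fixed on the bench, on which the opener lies along the mat's y; origin: centre of its underside
- bottle_a: small round white plastic bottle with screw cap, 36 mm across, 87 mm high, 0.05 kg; origin: centre of its underside, z up when standing. May be absent. Behind the bottles a fixed pipette rack 290 mm high stands in the plane x = 0.72, from y = -0.43 to -0.10
- bottle_b: the same kind, 38 mm across, 89 mm high. May be absent
- bottle_c: the same kind, 38 to 40 mm across, 91 mm high. May be absent
- bottle_d: the same kind, 36 mm across, 87 mm high. May be absent
- timer: white laboratory timer lying on the bench, 62 x 66 x 19 mm; bystander
- tape_roll: roll of tape lying flat, 72 mm across, 18 mm high; bystander
- tall_bottle: large white bottle with screw cap, 52 x 58 x 135 mm, at the back; bystander
Mind the look-alikes: they are no part of the job. There is more than one size of the opener; the job needs the larger.

How it is judged:
By the outcome, as a careful person would: the job done as asked, in the order asked, and still so for the second after the job is handed in, with the robot touching nothing.
Of bottle_a, bottle_b, bottle_c, bottle_d only 2 to 4 are there at a start; the rules pass over those that are not, and their reading is None.
At some moment in a run one of opener may be knocked a few centimetres aside while the robot is not near it.
It also fails if it takes over 210 s, if anything falls off the work surface, if the arm or the gripper's body presses on something with over 40 N, if the wrist force passes 120 N, or if a joint passes its speed limit or range.

## Working session

There is one attempt and no reset: what is moved stays moved. The work goes in short steps, Python scripts to look and compute and a tool call to move; the robot and the scene stay as the last step left them, time stands still between calls to the robot, and variables do not carry over. Pictures are saved under pics/ and viewed, about 12 in all and at most 16, crops included, and the job is handed in when it is done.

Besides the shell and the picture viewer there is one more tool, called as name(argument=value, ...), one argument or row to a line, values as JSON. play_rows: Moves the arm, as the interface text tells. Its arguments: {"type":"object","properties":{"increments":{"type":"array"}},"required":["increments"]}

```bash
ls; mkdir -p pics; cat > h.py <<'E'
import numpy as np, cv2, sys
from plant import manip
from scipy.spatial.transform import Rotation as R
def Rt(s): w,x,y,z=s["tool_rot"]; return R.from_quat([x,y,z,w]).as_matrix()
def snap(c,fn=None):
    T=np.array(manip.get_calibration(c)["T"]); im=manip.grab_frame(c)
    if fn: cv2.imwrite(f"pics/{fn}.png",im)
    return T,im
def W(T,p): return (T@np.r_[p,1])[:3]
def find(c,T,q,f="tip_of",n=6,pm=0.2):
    for d in getattr(manip,f)(q,c)[:n]:
        if d["p"]>=pm: print(c,f,q,round(d["p"],2),W(T,d["xyz"]).round(4))
def ray(c,T,u,v):
    k=manip.get_calibration(c); x=(u-k["cx"])/k["fx"]; y=(v-k["cy"])/k["fy"]
    p=cv2.undistortPoints(np.array([[[u,v]]],float),np.array([[k["fx"],0,k["cx"]],[0,k["fy"],k["cy"]],[0,0,1]]),np.array([k["k1"],0,0,0,0]))[0,0]
    return T[:3,3],T[:3,:3]@np.r_[p,1]
def atz(c,T,u,v,z):
    o,d=ray(c,T,u,v); return o+d*(z-o[2])/d[2]
def proj(c,T,X):
    k=manip.get_calibration(c); p=np.linalg.inv(T)@np.r_[X,1]; a=p[:2]/p[2]; a=a*(1+k["k1"]*(a@a)); return np.array([a[0]*k["fx"]+k["cx"],a[1]*k["fy"]+k["cy"]])
def st():
    s=manip.state(); M=Rt(s); print("t",round(s["time"],2),"tcp",np.round(s["tool_pos"],4),"x",M[:,0].round(3),"y",M[:,1].round(3),"z",M[:,2].round(3),"F",np.round(s["contact_force"],1),"g",round(s["gripper_width"],3),"j",np.round(s["joint_pos"],2)); return s
def off(target):  # tool mm shift to put the GRASP point at target
    s=manip.state(); M=Rt(s); g=np.array(s["tool_pos"])+0.155*M[:,2]
    print("off",(M.T@(np.array(target)-g)*1000).round(1))
E
cat > a.py <<'E'
from h import *
st()
for c in("top","side"):
    T,im=snap(c,c+"0")
    for q in("case_notch","case_hinge","cover_edge","collar_grip","pocket0","opener_tip","opener_grip","tool_mat","bottle_a","timer","tape_roll","tall_bottle","opener","case"): find(c,T,q)
a=cv2.imread("pics/top0.png"); cv2.imwrite("pics/top0.png",a)
E
python3 a.py
```

```text
pics
t 0.0 tcp [ 0.2581 -0.5689  0.4035] x [0.911 0.413 0.   ] y [ 0.413 -0.911 -0.002] z [-0.001  0.002 -1.   ] F [-0.8  0.1  0.1] g 1.002 j [-1.26  0.05  1.61  0.    1.48 -0.12]
top tip_of case_notch 0.95 [0.5756 0.0285 0.0472]
top tip_of cover_edge 0.96 [0.5767 0.0278 0.0584]
top tip_of collar_grip 0.83 [0.4429 0.1009 0.0822]
top tip_of collar_grip 0.43 [ 0.4889 -0.3176 -0.0022]
top tip_of opener_tip 0.85 [ 0.4187 -0.001   0.0158]
top tip_of opener_tip 0.85 [ 0.6026 -0.2342  0.0035]
top tip_of opener_grip 0.91 [ 0.6195 -0.1542  0.0062]
top tip_of opener_grip 0.89 [ 0.4299 -0.1182  0.0111]
top tip_of tool_mat 0.67 [ 7.143e-01 -2.000e-04  9.000e-04]
top tip_of tool_mat 0.58 [ 0.4295 -0.1069  0.0018]
top tip_of bottle_a 0.85 [ 0.4903 -0.3151 -0.0021]
top tip_of bottle_a 0.64 [ 0.4636 -0.4159 -0.0046]
top tip_of timer 0.76 [ 3.525e-01  2.933e-01 -2.000e-04]
top tip_of tape_roll 0.8 [ 0.3817 -0.322   0.0026]
top tip_of tall_bottle 0.96 [ 0.7152 -0.003   0.0011]
top tip_of opener 0.84 [ 0.4266 -0.1508  0.0007]
top tip_of opener 0.8 [ 0.6226 -0.1365 -0.0014]
top tip_of opener 0.51 [ 0.3543  0.2917 -0.0023]
top tip_of case 0.7 [ 0.5759  0.1025 -0.0017]
side tip_of case_notch 0.58 [0.5783 0.0214 0.0533]
side tip_of cover_edge 0.59 [0.5717 0.0296 0.0573]
side tip_of collar_grip 0.46 [0.4461 0.1056 0.0864]
side tip_of pocket0 0.71 [0.6162 0.0916 0.0026]
side tip_of pocket0 0.68 [0.5335 0.1493 0.0051]
side tip_of pocket0 0.57 [0.5373 0.092  0.0105]
side tip_of opener_tip 0.65 [ 0.6044 -0.2336  0.0056]
side tip_of opener_grip 0.7 [ 0.6184 -0.157   0.0047]
side tip_of opener_grip 0.37 [ 4.908e-01 -3.105e-01 -4.000e-04]
side tip_of bottle_a 0.74 [ 4.624e-01 -4.189e-01 -3.000e-04]
side tip_of bottle_a 0.61 [ 0.4875 -0.3095 -0.0006]
side tip_of tall_bottle 0.61 [ 0.7211 -0.0028 -0.0066]
side tip_of tall_bottle 0.37 [0.6147 0.0905 0.003 ]
side tip_of opener 0.63 [ 0.6192 -0.135   0.0007]
side tip_of case 0.66 [0.5741 0.103  0.0029]
```

```bash
python3 -c "
import cv2,numpy as np
a=cv2.imread('pics/top0.png');b=cv2.imread('pics/side0.png')
c=np.vstack([a,b]); print(c.shape); cv2.imwrite('pics/both0.png',cv2.resize(np.hstack([a,b]),(800,300)))"
```

```text
(840, 560, 3)
```

View pics/top0.png

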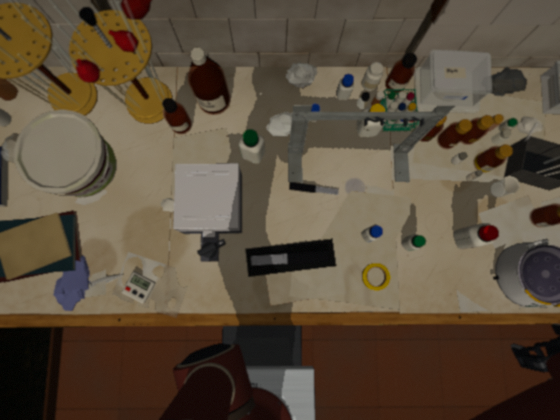

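View pics/side0.png

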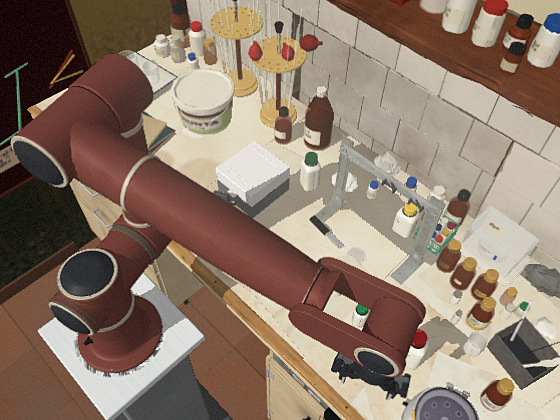

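play_rows(
  increments=[
    {"offset":[40,-37,0],"twist":0,"grip":1},
    {"offset":[56,-55,0],"twist":0,"grip":1},
    {"offset":[84,-82,0],"twist":0,"grip":1},
    {"offset":[113,-110,0],"twist":0,"grip":1},
    {"offset":[113,-110,0],"twist":0,"grip":1},
  ],
)

```text
time: 1.92
tool_pos: [0.3173, -0.4177, 0.4043]
tool_rot: [-0.001, 0.977, 0.214, 0.001]
contact_force: [0.2, -0.4, 0.6]
gripper_width: 0.997
```

play_rows(
  increments=[
    {"offset":[40,-37,0],"twist":0,"grip":1},
    {"offset":[56,-55,0],"twist":0,"grip":1},
    {"offset":[84,-82,0],"twist":0,"grip":1},
    {"offset":[113,-110,0],"twist":0,"grip":1},
    {"offset":[113,-110,0],"twist":0,"grip":1},
  ],
)

```text
time: 2.33
tool_pos: [0.3746, -0.2709, 0.4048]
tool_rot: [-0.001, 0.977, 0.214, 0.001]
contact_force: [0.2, -1.4, -0.1]
gripper_width: 1.001
```

play_rows(
  increments=[
    {"offset":[40,-37,0],"twist":0,"grip":1},
    {"offset":[56,-55,0],"twist":0,"grip":1},
    {"offset":[84,-82,0],"twist":0,"grip":1},
    {"offset":[113,-110,0],"twist":0,"grip":1},
    {"offset":[113,-110,0],"twist":0,"grip":1},
  ],
)

```text
time: 2.75
tool_pos: [0.4319, -0.1239, 0.4051]
tool_rot: [-0.001, 0.977, 0.215, 0.001]
contact_force: [-0.1, -0.8, 0.5]
gripper_width: 1.0
```

play_rows(
  increments=[
    {"offset":[0,0,0],"twist":-0.12,"grip":1},
    {"offset":[0,0,0],"twist":-0.24,"grip":1},
    {"offset":[0,0,0],"twist":-0.36,"grip":1},
    {"offset":[0,0,0],"twist":-0.48,"grip":1},
    {"offset":[0,0,0],"twist":-0.6,"grip":1},
  ],
)

```text
time: 3.17
tool_pos: [0.4305, -0.1292, 0.4048]
tool_rot: [0.0, 0.87, 0.493, -0.0]
contact_force: [0.5, -0.8, -0.2]
gripper_width: 1.0
```

play_rows(
  increments=[
    {"offset":[0,0,0],"twist":-0.12,"grip":1},
    {"offset":[0,0,0],"twist":-0.24,"grip":1},
    {"offset":[0,0,0],"twist":-0.36,"grip":1},
    {"offset":[0,0,0],"twist":-0.48,"grip":1},
    {"offset":[0,0,0],"twist":-0.6,"grip":1},
  ],
)

```text
time: 3.58
tool_pos: [0.4305, -0.1293, 0.4048]
tool_rot: [0.0, 0.685, 0.728, -0.0]
contact_force: [-0.6, 0.4, -0.2]
gripper_width: 1.001
```

```bash
cat > b.py <<'E'
from h import *
st()
T,im=snap("wrist",sys.argv[1])
for q in sys.argv[2:]: find("wrist",T,q)
T,im=snap("top"); 
for q in sys.argv[2:]: find("top",T,q)
E
python3 b.py w1 opener_tip opener_grip opener tool_mat case_notch cover_edge bottle_a collar_grip; cat > c.py <<'E'
from h import *
T,im=snap("side",sys.argv[1])
for q in sys.argv[2:]: find("side",T,q)
E
python3 c.py s1 opener_tip opener_grip opener bottle_a
```

```text
t 3.58 tcp [ 0.4305 -0.1293  0.4048] x [-0.06   0.998 -0.   ] y [0.998 0.06  0.   ] z [ 0. -0. -1.] F [-0.6  0.4 -0.2] g 1.001 j [-0.46 -0.39  2.   -0.    1.53 -0.52]
wrist tip_of opener_tip 0.92 [0.4233 0.0012 0.0147]
wrist tip_of opener_tip 0.88 [ 0.6025 -0.2377  0.0049]
wrist tip_of opener_tip 0.43 [ 0.7153 -0.0048  0.0031]
wrist tip_of opener_tip 0.24 [ 0.3797 -0.324   0.002 ]
wrist tip_of opener_grip 0.79 [ 0.4267 -0.1194  0.0147]
wrist tip_of opener_grip 0.65 [ 0.6168 -0.1537  0.0088]
wrist tip_of opener 0.66 [ 0.4293 -0.1505  0.0059]
wrist tip_of opener 0.58 [ 0.4224 -0.0005  0.0124]
wrist tip_of opener 0.57 [ 0.6145 -0.1385 -0.0037]
wrist tip_of tool_mat 0.6 [ 0.4304 -0.1042  0.0017]
wrist tip_of case_notch 0.88 [0.5782 0.0236 0.0562]
wrist tip_of cover_edge 0.68 [0.5796 0.0247 0.056 ]
wrist tip_of cover_edge 0.67 [0.5713 0.0277 0.0563]
wrist tip_of bottle_a 0.92 [ 0.4893 -0.3121  0.0033]
wrist tip_of bottle_a 0.62 [0.4212 0.0021 0.0102]
top tip_of opener_tip 0.71 [ 6.061e-01 -2.338e-01  6.000e-04]
top tip_of opener_tip 0.56 [ 4.247e-01 -1.000e-04  1.540e-02]
top tip_of opene
[... 490 characters left out ...]
0.4143 -0.0047]
top tip_of bottle_a 0.45 [ 0.4875 -0.3156 -0.0031]
top tip_of collar_grip 0.88 [0.4412 0.1019 0.0826]
side tip_of opener_tip 0.94 [0.4226 0.0037 0.0112]
side tip_of opener_tip 0.83 [ 0.6038 -0.2314  0.003 ]
side tip_of opener_grip 0.82 [ 0.4238 -0.115   0.0097]
side tip_of opener_grip 0.69 [ 0.6165 -0.1567  0.007 ]
side tip_of opener_grip 0.45 [ 0.4335 -0.1034  0.0015]
side tip_of opener 0.83 [ 0.4309 -0.1464  0.0082]
side tip_of opener 0.6 [ 0.6218 -0.1338 -0.0013]
side tip_of bottle_a 0.91 [ 0.4645 -0.4188 -0.0018]
side tip_of bottle_a 0.86 [ 4.905e-01 -3.105e-01  3.000e-04]
side tip_of bottle_a 0.39 [ 0.43   -0.1     0.0036]
side tip_of bottle_a 0.25 [0.4491 0.1057 0.0887]
```

View pics/w1.png

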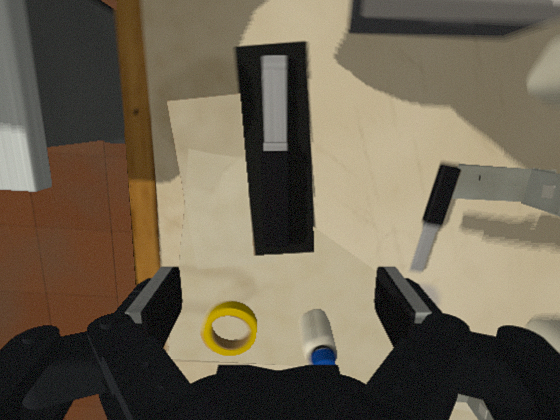

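```bash
cat > d.py <<'E'
from h import *
T=np.array(manip.get_calibration("wrist")["T"]); im=cv2.imread("pics/w1.png"); g=cv2.cvtColor(im,cv2.COLOR_BGR2GRAY)
m=np.zeros_like(g); m[45:160,250:300]=(g[45:160,250:300]>90)
P=cv2.findNonZero(m)
c=max(cv2.findContours(m,0,2)[0],key=cv2.contourArea); r=cv2.minAreaRect(c); print(r)
for u,v in cv2.boxPoints(r): print(u,v,atz("wrist",T,u,v,0.013).round(4))
E
python3 d.py; sed -i 's/^st()/st()\nif 0: pass/' /dev/null
```

```text
((274.0, 102.5), (95.0, 24.0), 90.0)
262.0 55.0 [0.4074 0.0008 0.013 ]
286.0 55.0 [0.4316 0.0021 0.013 ]
286.0 150.0 [ 0.4375 -0.0923  0.013 ]
262.0 150.0 [ 0.4113 -0.0938  0.013 ]sed: couldn't edit /dev/null: not a regular file
```

play_rows(
  increments=[
    {"offset":[19,-4,40],"twist":0,"grip":1},
    {"offset":[19,-4,80],"twist":0,"grip":1},
    {"offset":[19,-4,120],"twist":0,"grip":1},
    {"offset":[19,-4,160],"twist":0,"grip":1},
    {"offset":[19,-4,170],"twist":0,"grip":1},
  ],
)

```text
time: 5.15
tool_pos: [0.4226, -0.1085, 0.2281]
tool_rot: [-0.006, 0.687, 0.726, -0.002]
contact_force: [-1.4, 0.1, -0.2]
gripper_width: 0.997
```

play_rows(
  increments=[
    {"offset":[0,0,15],"twist":0,"grip":1},
    {"offset":[0,0,30],"twist":0,"grip":1},
    {"offset":[0,0,45],"twist":0,"grip":1},
    {"offset":[0,0,57],"twist":0,"grip":1},
    {"offset":[0,0,57],"twist":0,"grip":1},
  ],
)

```text
time: 5.57
tool_pos: [0.4252, -0.1098, 0.1767]
tool_rot: [-0.002, 0.687, 0.726, -0.001]
contact_force: [-0.5, 0.4, -0.8]
gripper_width: 0.998
```

```bash
python3 b.py w2 opener_tip opener_grip cover_edge case_notch
```

```text
t 5.57 tcp [ 0.4252 -0.1098  0.1767] x [-0.055  0.998  0.002] y [ 0.998  0.055 -0.003] z [-0.003  0.001 -1.   ] F [-0.5  0.4 -0.8] g 0.998 j [-0.42 -0.13  2.2  -0.    1.07 -0.48]
wrist tip_of opener_grip 0.89 [ 0.4262 -0.1194  0.0126]
top tip_of opener_tip 0.68 [ 0.4198 -0.0035  0.0174]
top tip_of opener_grip 0.86 [ 0.6174 -0.1549  0.004 ]
top tip_of cover_edge 0.89 [0.5754 0.0291 0.0567]
top tip_of case_notch 0.8 [0.5733 0.0278 0.051 ]
top tip_of case_notch 0.53 [0.4449 0.1025 0.0819]
```

View pics/w2.png

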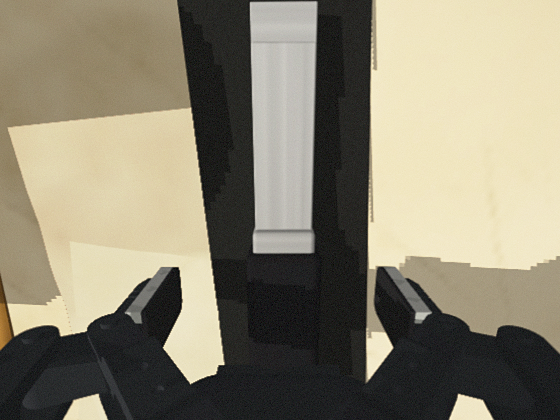

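play_rows(
  increments=[
    {"offset":[0,0,0],"twist":0,"grip":0.2},
    {"offset":[0,0,0],"twist":0,"grip":0.1},
    {"offset":[0,0,0],"twist":0,"grip":0},
    {"offset":[0,0,0],"twist":0,"grip":0},
    {"offset":[0,0,0],"twist":0,"grip":0},
  ],
)

```text
time: 6.48
tool_pos: [0.4259, -0.11, 0.1783]
tool_rot: [0.0, 0.687, 0.726, 0.0]
contact_force: [-0.7, 0.5, -0.5]
gripper_width: 0.358
```

play_rows(
  increments=[
    {"offset":[0,0,0],"twist":0,"grip":0},
    {"offset":[0,0,0],"twist":0,"grip":0},
    {"offset":[0,0,0],"twist":0,"grip":0},
    {"offset":[0,0,0],"twist":0,"grip":0},
    {"offset":[0,0,0],"twist":0,"grip":0},
  ],
)

```text
time: 6.9
tool_pos: [0.4258, -0.11, 0.178]
tool_rot: [0.0, 0.687, 0.726, 0.0]
contact_force: [-0.0, 0.7, 3.1]
gripper_width: 0.359
```

play_rows(
  increments=[
    {"offset":[0,0,-20],"twist":0,"grip":0},
    {"offset":[0,0,-45],"twist":0,"grip":0},
    {"offset":[-35,10,-80],"twist":0,"grip":0},
    {"offset":[-70,20,-110],"twist":0,"grip":0},
    {"offset":[-70,20,-110],"twist":0,"grip":0},
  ],
)

```text
time: 7.32
tool_pos: [0.451, -0.1815, 0.2922]
tool_rot: [0.004, 0.688, 0.726, 0.0]
contact_force: [0.6, -0.3, -0.3]
gripper_width: 0.359
```

```bash
python3 b.py w3 opener_tip opener_grip cover_edge case_notch
```

```text
t 7.32 tcp [ 0.451  -0.1815  0.2922] x [-0.054  0.999 -0.005] y [0.999 0.054 0.006] z [ 0.006 -0.005 -1.   ] F [ 0.6 -0.3 -0.3] g 0.359 j [-0.54 -0.19  2.04 -0.    1.29 -0.59]
wrist tip_of opener_tip 0.64 [ 0.4434 -0.0723  0.1285]
wrist tip_of opener_tip 0.6 [ 0.6043 -0.2361  0.0107]
wrist tip_of opener_grip 0.86 [ 0.4521 -0.1932  0.1284]
wrist tip_of opener_grip 0.56 [ 0.6174 -0.1545  0.0082]
top tip_of opener_tip 0.88 [ 6.053e-01 -2.360e-01  6.000e-04]
top tip_of opener_tip 0.58 [ 0.4397 -0.0689  0.1223]
top tip_of opener_grip 0.78 [ 0.6186 -0.1565  0.0091]
top tip_of opener_grip 0.59 [ 0.4471 -0.1864  0.1197]
top tip_of cover_edge 0.77 [0.5745 0.0263 0.0543]
top tip_of case_notch 0.8 [0.5735 0.0279 0.0502]
```

View pics/w3.png

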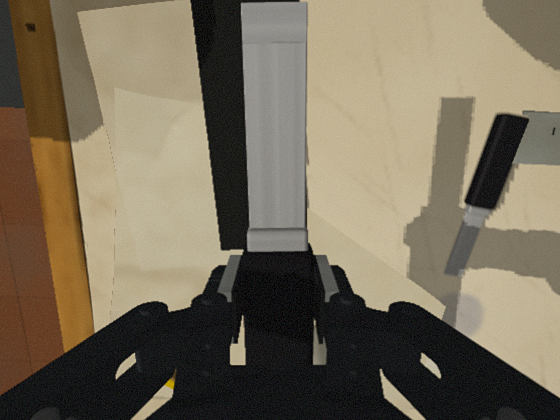

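```bash
cat > d2.py <<'E'
from h import *
T=np.array(manip.get_calibration("top")["T"]); im=cv2.imread("pics/top0.png"); g=cv2.cvtColor(im,cv2.COLOR_BGR2GRAY)
m=np.zeros_like(g); m[155:245,165:255]=(g[155:245,165:255]>165); m=cv2.morphologyEx(m,cv2.MORPH_OPEN,np.ones((5,5)))
c=max(cv2.findContours(m,0,2)[0],key=cv2.contourArea); r=cv2.minAreaRect(c); print(r)
B=cv2.boxPoints(r); P=[atz("top",T,u,v,0.109) for u,v in B]
for p in P: print(p.round(4))
P=np.array(P); print(P.mean(0))
for i in range(4): d=P[(i+1)%4]-P[i]; print(np.linalg.norm(d).round(4), np.degrees(np.arctan2(d[1],d[0])).round(2))
cv2.imwrite("pics/crop.png",cv2.resize(im[130:280,140:270],None,fx=4,fy=4,interpolation=cv2.INTER_CUBIC))
E
python3 d2.py
```

```text
Traceback (most recent call last):
  File "d2.py", line 4, in <module>
    c=max(cv2.findContours(m,0,2)[0],key=cv2.contourArea); r=cv2.minAreaRect(c); print(r)
ValueError: max() iterable argument is empty
```

```bash
sed -i 's/>165)/>np.percentile(g[180:215,185:225],50)-12)/' d2.py; python3 d2.py
```

```text
((200.36293029785156, 196.1121063232422), (70.22767639160156, 66.56304168701172), 1.9091525077819824)
[0.4931 0.2018 0.109 ]
[0.658 0.204 0.109]
[0.652  0.0313 0.109 ]
[0.4871 0.0341 0.109 ]
[0.57254386 0.11779926 0.109     ]
0.165 0.76
0.1728 -92.0
0.1649 179.03
0.1678 87.97
```

View pics/crop.png

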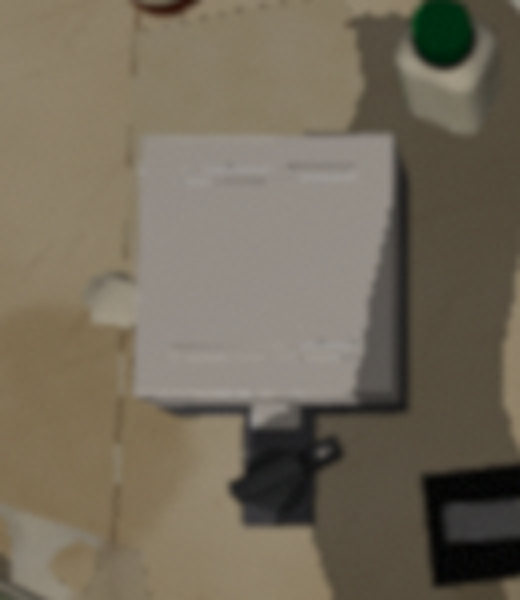

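```bash
cat > d3.py <<'E'
from h import *
T=np.array(manip.get_calibration("top")["T"])
for u,v in [(173.75,229.2),(238.5,231),(238.9,164),(175,163.75)]: print(atz("top",T,u,v,0.109).round(4))
from scipy.spatial.transform import Rotation as R
for z,n in((0.058,'low -y edge')):pass
E
sed -i '/^for z,n/d' d3.py; python3 d3.py
```

```text
[0.4906 0.1788 0.109 ]
[0.486  0.0241 0.109 ]
[0.652  0.0255 0.109 ]
[0.6527 0.1826 0.109 ]
```

play_rows(
  increments=[
    {"offset":[8,40,15],"twist":0.054,"grip":0},
    {"offset":[16,80,40],"twist":0.054,"grip":0},
    {"offset":[30,110,60],"twist":0.054,"grip":0},
    {"offset":[30,125,75],"twist":0.054,"grip":0},
    {"offset":[30,125,75],"twist":0.054,"grip":0},
  ],
)

```text
time: 8.23
tool_pos: [0.5734, -0.1398, 0.2077]
tool_rot: [-0.003, 0.706, 0.708, -0.001]
contact_force: [-1.6, 0.8, -1.5]
gripper_width: 0.36
```

play_rows(
  increments=[
    {"offset":[0,0,0],"twist":0,"grip":0},
    {"offset":[0,0,0],"twist":0,"grip":0},
    {"offset":[0,0,0],"twist":0,"grip":0},
  ],
)

```text
time: 8.48
tool_pos: [0.5722, -0.1421, 0.2138]
tool_rot: [0.001, 0.707, 0.707, 0.0]
contact_force: [0.6, -0.6, -1.0]
gripper_width: 0.355
```

```bash
python3 b.py w4 opener_tip cover_edge case_notch bottle_a; python3 c.py s4 opener_tip case_notch cover_edge bottle_a; python3 -c "
import cv2,numpy as np
a=cv2.imread('pics/w4.png'); b=cv2.imread('pics/s4.png')[130:270,160:400]; b=cv2.resize(b,(720,420)); a=cv2.resize(a,(240,180)); b[:180,480:]=a; cv2.imwrite('pics/v4.png',b)"
```

```text
t 8.48 tcp [ 0.5722 -0.1421  0.2138] x [-0.001  1.    -0.001] y [1.    0.001 0.001] z [ 0.001 -0.001 -1.   ] F [ 0.6 -0.6 -1. ] g 0.355 j [-0.37  0.16  1.83 -0.    1.14 -0.37]
wrist tip_of opener_tip 0.93 [ 0.6055 -0.2338  0.0078]
wrist tip_of opener_tip 0.91 [ 0.5719 -0.0288  0.0496]
top tip_of opener_tip 0.6 [ 0.5725 -0.0307  0.0524]
top tip_of cover_edge 0.7 [0.5783 0.0253 0.0565]
top tip_of case_notch 0.72 [0.5731 0.026  0.0459]
top tip_of bottle_a 0.53 [ 0.4619 -0.4158 -0.0038]
top tip_of bottle_a 0.51 [ 4.886e-01 -3.142e-01 -4.000e-04]
top tip_of bottle_a 0.49 [0.3546 0.2945 0.0033]
side tip_of opener_tip 0.72 [ 0.5676 -0.0265  0.0465]
side tip_of opener_tip 0.62 [ 0.6037 -0.2331  0.0075]
side tip_of opener_tip 0.2 [ 0.5714 -0.1801  0.04  ]
side tip_of case_notch 0.7 [0.538  0.0917 0.0102]
side tip_of case_notch 0.68 [0.5775 0.0255 0.0496]
side tip_of cover_edge 0.74 [0.5719 0.0285 0.0562]
side tip_of bottle_a 0.67 [0.3537 0.2917 0.    ]
side tip_of bottle_a 0.57 [ 0.463  -0.4193 -0.0031]
side tip_of bottle_a 0.53 [ 0.4873 -0.3115 -0.0026]
```

View pics/v4.png

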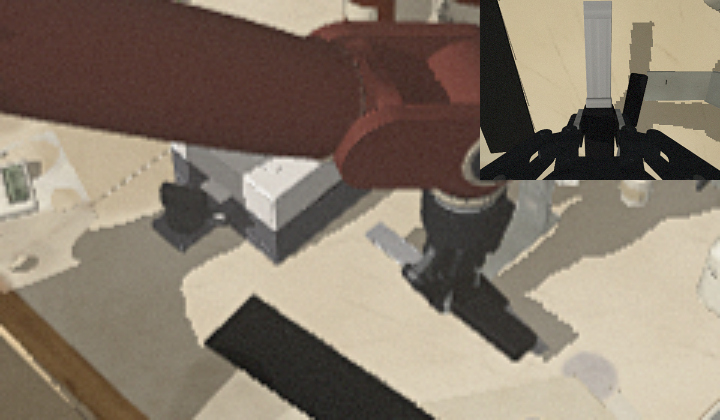

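play_rows(
  increments=[
    {"offset":[15,2,-2],"twist":0,"grip":0},
    {"offset":[30,2,-2],"twist":0,"grip":0},
    {"offset":[40,2,-2],"twist":0,"grip":0},
    {"offset":[40,2,-2],"twist":0,"grip":0},
    {"offset":[40,2,-2],"twist":0,"grip":0},
  ],
)

```text
time: 9.65
tool_pos: [0.5744, -0.101, 0.2145]
tool_rot: [-0.0, 0.706, 0.708, -0.0]
contact_force: [-0.2, -0.2, -1.5]
gripper_width: 0.36
```

```bash
python3 b.py w5 opener_tip cover_edge case_notch; python3 c.py s5 opener_tip cover_edge
```

```text
t 9.65 tcp [ 0.5744 -0.101   0.2145] x [-0.003  1.    -0.   ] y [ 1.     0.003 -0.   ] z [-0. -0. -1.] F [-0.2 -0.2 -1.5] g 0.36 j [-0.3   0.15  1.85 -0.    1.15 -0.3 ]
wrist tip_of opener_tip 0.9 [0.5741 0.0104 0.0531]
top tip_of opener_tip 0.38 [ 0.6037 -0.2347  0.0049]
top tip_of cover_edge 0.79 [0.5769 0.0272 0.0581]
top tip_of cover_edge 0.7 [0.3556 0.2931 0.0005]
side tip_of opener_tip 0.91 [0.5739 0.0088 0.0496]
side tip_of opener_tip 0.46 [ 0.6045 -0.2328  0.0037]
side tip_of cover_edge 0.67 [0.5699 0.0304 0.0579]
side tip_of cover_edge 0.42 [0.5295 0.1516 0.0053]
```

play_rows(
  increments=[
    {"offset":[0,0,-2.5],"twist":0,"grip":0},
    {"offset":[10,0,-2.5],"twist":0,"grip":0},
    {"offset":[20,0,-2.5],"twist":0,"grip":0},
    {"offset":[30,0,-2.5],"twist":0,"grip":0},
    {"offset":[30,0,-2.5],"twist":0,"grip":0},
  ],
)

```text
time: 10.62
tool_pos: [0.5742, -0.0697, 0.217]
tool_rot: [-0.001, 0.706, 0.708, 0.0]
contact_force: [-1.0, -0.1, -0.6]
gripper_width: 0.357
```

```bash
python3 b.py w6 opener_tip cover_edge
```

```text
t 10.62 tcp [ 0.5742 -0.0697  0.217 ] x [-0.003  1.     0.001] y [ 1.     0.003 -0.001] z [-0.001  0.001 -1.   ] F [-1.  -0.1 -0.6] g 0.357 j [-0.25  0.13  1.86  0.    1.15 -0.25]
wrist tip_of cover_edge 0.59 [0.5745 0.0281 0.0584]
top tip_of opener_tip 0.54 [ 0.6047 -0.2347  0.0019]
top tip_of opener_tip 0.25 [ 0.3814 -0.3221  0.0044]
```

play_rows(
  increments=[
    {"offset":[10,0,0],"twist":0,"grip":0},
    {"offset":[20,0,0],"twist":0,"grip":0},
    {"offset":[30,0,0],"twist":0,"grip":0},
    {"offset":[40,0,0],"twist":0,"grip":0},
    {"offset":[45,0,0],"twist":0,"grip":0},
  ],
)

```text
time: 11.33
tool_pos: [0.5743, -0.0251, 0.2171]
tool_rot: [-0.0, 0.706, 0.708, 0.0]
contact_force: [0.1, 0.2, -0.8]
gripper_width: 0.359
```

play_rows(
  increments=[
    {"offset":[0,0,-3],"twist":0,"grip":0},
    {"offset":[0,0,-6],"twist":0,"grip":0},
    {"offset":[0,0,-9],"twist":0,"grip":0},
    {"offset":[0,0,-12],"twist":0,"grip":0},
    {"offset":[0,0,-14],"twist":0,"grip":0},
  ],
)

```text
time: 11.75
tool_pos: [0.5743, -0.027, 0.2313]
tool_rot: [-0.0, 0.707, 0.707, -0.0]
contact_force: [-0.4, 1.3, -3.9]
gripper_width: 0.362
```

```bash
python3 b.py w7 opener_tip cover_edge opener_grip; python3 c.py s7 cover_edge opener_tip opener_grip
```

```text
t 11.75 tcp [ 0.5743 -0.027   0.2313] x [-0.001  1.     0.   ] y [ 1.     0.001 -0.   ] z [-0.  0. -1.] F [-0.4  1.3 -3.9] g 0.362 j [-0.18  0.11  1.86  0.    1.17 -0.18]
wrist tip_of opener_grip 0.84 [ 0.5723 -0.0358  0.0678]
top tip_of opener_tip 0.53 [ 0.6017 -0.2299  0.0028]
top tip_of cover_edge 0.58 [0.5779 0.0265 0.0665]
top tip_of opener_grip 0.62 [ 0.6172 -0.1536  0.0024]
side tip_of cover_edge 0.68 [0.5734 0.0269 0.0664]
side tip_of opener_tip 0.78 [ 0.605  -0.2335  0.0065]
side tip_of opener_grip 0.67 [ 0.5732 -0.0352  0.0664]
side tip_of opener_grip 0.65 [ 0.617  -0.1572  0.0034]
```

View pics/w7.png

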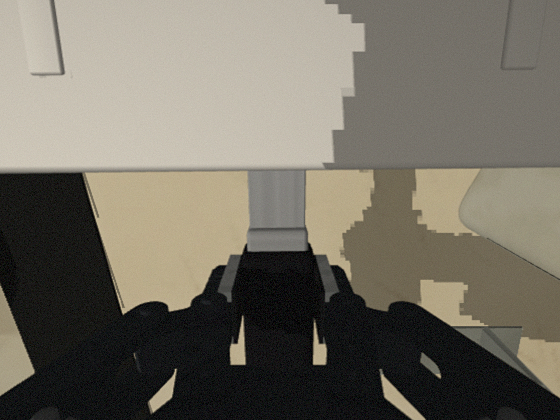

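play_rows(
  increments=[
    {"offset":[0,0,-10],"twist":0,"grip":0},
    {"offset":[1,0,-20],"twist":0,"grip":0},
    {"offset":[1,0,-28],"twist":0,"grip":0},
    {"offset":[2,0,-36],"twist":0,"grip":0},
    {"offset":[6,0,-47],"twist":0,"grip":0},
  ],
)

```text
time: 12.77
tool_pos: [0.5743, -0.0209, 0.2789]
tool_rot: [0.0, 0.707, 0.707, -0.0]
contact_force: [-0.3, 1.3, -3.9]
gripper_width: 0.359
```

play_rows(
  increments=[
    {"offset":[4,0,-10],"twist":0,"grip":0},
    {"offset":[8,0,-20],"twist":0,"grip":0},
    {"offset":[13,0,-31],"twist":0,"grip":0},
    {"offset":[20,0,-39],"twist":0,"grip":0},
    {"offset":[28,0,-47],"twist":0,"grip":0},
  ],
)

```text
time: 13.18
tool_pos: [0.5744, 0.0075, 0.3266]
tool_rot: [0.001, 0.707, 0.707, -0.0]
contact_force: [0.5, -0.9, -2.6]
gripper_width: 0.359
```

```bash
python3 b.py w8 opener_tip cover_edge opener_grip; python3 c.py s8 cover_edge opener_tip opener_grip
```

```text
t 13.18 tcp [0.5744 0.0075 0.3266] x [-0.001  1.    -0.002] y [1.    0.001 0.001] z [ 0.001 -0.002 -1.   ] F [ 0.5 -0.9 -2.6] g 0.359 j [-0.12 -0.01  1.81 -0.    1.34 -0.12]
wrist tip_of cover_edge 0.97 [0.573  0.074  0.1636]
wrist tip_of opener_grip 0.91 [5.758e-01 4.000e-04 1.619e-01]
wrist tip_of opener_grip 0.86 [ 0.6222 -0.1541  0.0074]
top tip_of opener_tip 0.79 [ 0.6034 -0.2369  0.0044]
top tip_of cover_edge 0.88 [0.5793 0.0694 0.168 ]
top tip_of opener_grip 0.67 [ 0.6165 -0.153   0.0071]
side tip_of cover_edge 0.89 [0.5682 0.0762 0.1675]
side tip_of opener_tip 0.72 [ 0.6031 -0.2341  0.0022]
side tip_of opener_tip 0.72 [0.5682 0.0741 0.1684]
side tip_of opener_grip 0.61 [ 0.6152 -0.1575  0.0038]
```

View pics/s8.png

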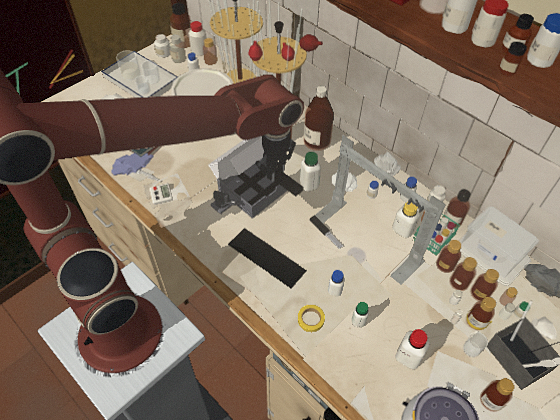

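play_rows(
  increments=[
    {"offset":[8,0,-9],"twist":0,"grip":0},
    {"offset":[17,0,-17],"twist":0,"grip":0},
    {"offset":[25,0,-23],"twist":0,"grip":0},
    {"offset":[33,0,-27],"twist":0,"grip":0},
    {"offset":[43,0,-27],"twist":0,"grip":0},
  ],
)

```text
time: 14.2
tool_pos: [0.5746, 0.051, 0.3539]
tool_rot: [0.001, 0.707, 0.708, 0.001]
contact_force: [0.4, -1.1, -1.9]
gripper_width: 0.362
```

play_rows(
  increments=[
    {"offset":[10,0,0],"twist":0,"grip":0},
    {"offset":[20,0,0],"twist":0,"grip":0},
    {"offset":[30,0,0],"twist":0,"grip":0},
    {"offset":[40,0,0],"twist":0,"grip":0},
    {"offset":[50,0,0],"twist":0,"grip":0},
  ],
)

```text
time: 14.62
tool_pos: [0.5744, 0.1011, 0.3522]
tool_rot: [0.0, 0.707, 0.707, -0.0]
contact_force: [0.6, -2.1, -2.5]
gripper_width: 0.363
```

```bash
python3 b.py w9 cover_edge opener_grip; python3 c.py s9 cover_edge opener_tip opener_grip
```

```text
t 14.62 tcp [0.5744 0.1011 0.3522] x [-0.001  1.    -0.001] y [1.    0.001 0.   ] z [ 0.    -0.001 -1.   ] F [ 0.6 -2.1 -2.5] g 0.363 j [ 0.05 -0.01  1.76 -0.    1.39  0.05]
wrist tip_of cover_edge 0.58 [0.5728 0.1607 0.2113]
wrist tip_of opener_grip 0.73 [0.5741 0.0933 0.1887]
top tip_of cover_edge 0.92 [0.5737 0.1634 0.2128]
top tip_of opener_grip 0.88 [ 0.6205 -0.1546  0.0061]
side tip_of cover_edge 0.93 [0.5696 0.1651 0.2121]
side tip_of opener_tip 0.76 [ 0.6068 -0.2314  0.0037]
side tip_of opener_tip 0.69 [0.3541 0.2946 0.0011]
side tip_of opener_grip 0.63 [0.5708 0.0901 0.1869]
side tip_of opener_grip 0.59 [ 0.618  -0.1547  0.0051]
side tip_of opener_grip 0.36 [0.5354 0.1501 0.0084]
```

play_rows(
  increments=[
    {"offset":[7,0,0],"twist":0,"grip":0},
    {"offset":[14,0,0],"twist":0,"grip":0},
    {"offset":[21,0,0],"twist":0,"grip":0},
    {"offset":[30,0,0],"twist":0,"grip":0},
    {"offset":[30,0,0],"twist":0,"grip":0},
  ],
)

```text
time: 15.53
tool_pos: [0.5741, 0.1319, 0.3522]
tool_rot: [-0.001, 0.706, 0.708, 0.0]
contact_force: [0.2, -0.1, -0.3]
gripper_width: 0.36
```

play_rows(
  increments=[
    {"offset":[-20,0,0],"twist":0,"grip":0},
    {"offset":[-50,0,0],"twist":0,"grip":0},
    {"offset":[-80,0,0],"twist":0,"grip":0},
    {"offset":[-110,0,0],"twist":0,"grip":0},
    {"offset":[-110,0,0],"twist":0,"grip":0},
  ],
)

```text
time: 15.95
tool_pos: [0.5746, 0.0169, 0.3527]
tool_rot: [0.001, 0.708, 0.706, -0.0]
contact_force: [0.1, -0.5, -0.7]
gripper_width: 0.359
```

```bash
python3 b.py w10 cover_edge opener_grip tool_mat case_notch; python3 c.py s10 cover_edge opener_tip tool_mat
```

```text
t 15.95 tcp [0.5746 0.0169 0.3527] x [ 0.003  1.    -0.002] y [ 1.    -0.003  0.001] z [ 0.001 -0.002 -1.   ] F [ 0.1 -0.5 -0.7] g 0.359 j [-0.1  -0.03  1.78 -0.    1.39 -0.1 ]
wrist tip_of cover_edge 0.3 [0.5361 0.1521 0.008 ]
wrist tip_of opener_grip 0.63 [0.576  0.0071 0.1857]
wrist tip_of opener_grip 0.51 [ 0.6173 -0.1521  0.0075]
wrist tip_of tool_mat 0.93 [ 4.274e-01 -1.024e-01  3.000e-04]
top tip_of cover_edge 0.78 [0.5747 0.1959 0.2127]
top tip_of opener_grip 0.67 [ 0.6187 -0.1552  0.0071]
top tip_of tool_mat 0.69 [ 0.4304 -0.1043 -0.0015]
top tip_of case_notch 0.97 [0.5747 0.029  0.0514]
side tip_of cover_edge 0.66 [0.569  0.1993 0.2124]
side tip_of cover_edge 0.46 [0.5725 0.134  0.186 ]
side tip_of opener_tip 0.73 [0.5722 0.1318 0.1862]
side tip_of opener_tip 0.54 [ 0.6045 -0.2339  0.0047]
side tip_of tool_mat 0.71 [ 0.4341 -0.1021  0.0051]
```

play_rows(
  increments=[
    {"offset":[-30,-20,0],"twist":0,"grip":0},
    {"offset":[-55,-50,0],"twist":-0.02,"grip":0},
    {"offset":[-80,-80,0],"twist":-0.058,"grip":0},
    {"offset":[-105,-112,0],"twist":-0.058,"grip":0},
    {"offset":[-127,-145,0],"twist":-0.058,"grip":0},
  ],
)

```text
time: 17.07
tool_pos: [0.4282, -0.1078, 0.3522]
tool_rot: [0.0, 0.686, 0.728, -0.0]
contact_force: [0.3, -1.5, -1.9]
gripper_width: 0.357
```

play_rows(
  increments=[
    {"offset":[0,-4,20],"twist":0,"grip":0},
    {"offset":[0,-4,55],"twist":0,"grip":0},
    {"offset":[0,-4,90],"twist":0,"grip":0},
    {"offset":[0,-4,120],"twist":0,"grip":0},
    {"offset":[0,-4,130],"twist":0,"grip":0},
  ],
)

```text
time: 17.48
tool_pos: [0.4232, -0.1064, 0.2176]
tool_rot: [-0.004, 0.686, 0.727, -0.001]
contact_force: [-0.2, 0.4, -2.7]
gripper_width: 0.361
```

play_rows(
  increments=[
    {"offset":[0,0,0],"twist":0,"grip":0},
    {"offset":[0,0,0],"twist":0,"grip":0},
  ],
)

```text
time: 17.65
tool_pos: [0.4259, -0.1073, 0.2229]
tool_rot: [0.0, 0.686, 0.728, 0.0]
contact_force: [0.4, -0.7, -0.5]
gripper_width: 0.358
```

```bash
cat > e.py <<'E'
from h import *
s=st(); off([float(a) for a in sys.argv[1:4]])
E
python3 e.py 0.4258 -0.110 0.024
```

```text
t 17.65 tcp [ 0.4259 -0.1073  0.2229] x [-0.059  0.998 -0.   ] y [0.998 0.059 0.   ] z [ 0. -0. -1.] F [ 0.4 -0.7 -0.5] g 0.358 j [-0.42 -0.22  2.19  0.    1.17 -0.48]
off [-2.7 -0.3 43.9]
```

play_rows(
  increments=[
    {"offset":[-3,0,15],"twist":0,"grip":0},
    {"offset":[-3,0,30],"twist":0,"grip":0},
    {"offset":[-3,0,38],"twist":0,"grip":0},
    {"offset":[-3,0,43],"twist":0,"grip":0},
    {"offset":[-3,0,44],"twist":0,"grip":0},
  ],
)

```text
time: 18.07
tool_pos: [0.4261, -0.1103, 0.1788]
tool_rot: [0.0, 0.686, 0.728, 0.0]
contact_force: [-0.1, 0.7, -1.3]
gripper_width: 0.356
```

play_rows(
  increments=[
    {"offset":[0,0,0],"twist":0,"grip":0.5},
    {"offset":[0,0,0],"twist":0,"grip":0.7},
    {"offset":[0,0,0],"twist":0,"grip":0.8},
    {"offset":[0,0,0],"twist":0,"grip":0.8},
    {"offset":[0,0,0],"twist":0,"grip":0.8},
  ],
)

```text
time: 18.48
tool_pos: [0.4259, -0.1103, 0.1788]
tool_rot: [0.001, 0.686, 0.728, 0.0]
contact_force: [0.3, -0.5, 1.5]
gripper_width: 0.797
```

play_rows(
  increments=[
    {"offset":[0,0,-30],"twist":0,"grip":0.8},
    {"offset":[0,0,-70],"twist":0,"grip":0.9},
    {"offset":[-10,0,-110],"twist":0,"grip":1},
    {"offset":[-30,0,-150],"twist":0,"grip":1},
    {"offset":[-50,20,-190],"twist":0,"grip":1},
  ],
)

```text
time: 18.9
tool_pos: [0.4433, -0.1551, 0.3624]
tool_rot: [0.001, 0.686, 0.728, -0.0]
contact_force: [0.5, -1.0, -0.6]
gripper_width: 0.998
```

play_rows(
  increments=[
    {"offset":[-40,10,-20],"twist":0,"grip":1},
    {"offset":[-80,20,-40],"twist":0,"grip":1},
    {"offset":[-120,30,-40],"twist":0,"grip":1},
    {"offset":[-120,30,-40],"twist":0,"grip":1},
    {"offset":[-120,30,-40],"twist":0,"grip":1},
  ],
)

```text
time: 19.32
tool_pos: [0.4817, -0.2752, 0.4002]
tool_rot: [0.0, 0.687, 0.727, -0.0]
contact_force: [-0.5, 0.4, 0.1]
gripper_width: 1.006
```

```bash
python3 b.py w11 opener_grip opener_tip bottle_a; python3 c.py s11 opener_grip opener_tip bottle_a cover_edge
```

```text
t 19.32 tcp [ 0.4817 -0.2752  0.4002] x [-0.056  0.998 -0.   ] y [0.998 0.056 0.   ] z [ 0. -0. -1.] F [-0.5  0.4  0.1] g 1.006 j [-0.65 -0.11  1.78 -0.    1.47 -0.71]
wrist tip_of opener_grip 0.83 [ 0.4268 -0.1192  0.0124]
wrist tip_of opener_grip 0.59 [ 0.6174 -0.1543  0.0094]
wrist tip_of opener_tip 0.65 [ 0.6069 -0.2346  0.0072]
wrist tip_of bottle_a 0.67 [ 0.488  -0.309  -0.0012]
wrist tip_of bottle_a 0.6 [ 0.4661 -0.4148  0.0008]
top tip_of opener_grip 0.94 [ 0.4264 -0.1185  0.0159]
top tip_of opener_grip 0.61 [ 0.6199 -0.1557  0.0059]
top tip_of opener_tip 0.89 [0.4192 0.0007 0.0147]
top tip_of opener_tip 0.54 [ 0.6018 -0.2322  0.0034]
top tip_of bottle_a 0.85 [ 0.46   -0.4151 -0.0059]
top tip_of bottle_a 0.59 [ 0.4896 -0.3165 -0.0038]
side tip_of opener_grip 0.97 [ 0.4245 -0.118   0.0142]
side tip_of opener_grip 0.74 [ 0.617  -0.1534  0.0058]
side tip_of opener_tip 0.88 [0.4164 0.0033 0.0137]
side tip_of opener_tip 0.52 [ 0.6042 -0.2308  0.0045]
side tip_of bottle_a 0.79 [ 0.4911 -0.3098 -0.0016]
side tip_of bottle_a 0.75 [ 0.466  -0.4186 -0.0006]
side tip_of cover_edge 0.69 [0.571  0.1997 0.2135]
```

View pics/w11.png

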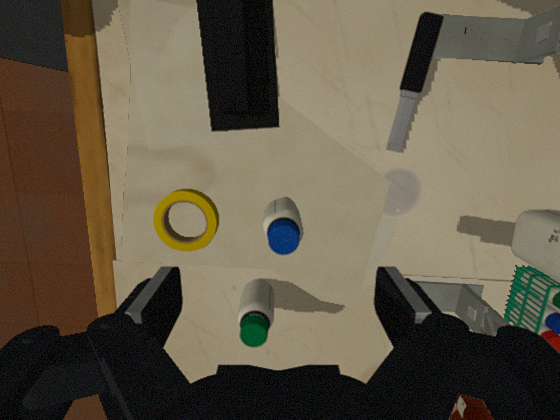

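```bash
cat > f.py <<'E'
from h import *
T=np.array(manip.get_calibration("side")["T"])
for n,u,v,ut,vt in [("yellow",403,236,408,203),("red",406,364,415,331),("blue",335,296,337,270),("green",360,326,362,302)]:
    b=atz("side",T,u,v,0); o,d=ray("side",T,ut,vt); k=((b-o)[:2]@d[:2])/(d[:2]@d[:2]); print(n,b.round(3),"height",(o+k*d)[2].round(3))
for z in (0.06,0.09): print(proj("side",T,[0.489,-0.312,z]))
cv2.imwrite("pics/cr2.png",cv2.resize(cv2.imread("pics/s11.png")[150:380,290:450],(640,920))[:, :]) 
a=cv2.imread("pics/s11.png"); cv2.imwrite("pics/cr2.png",np.hstack([cv2.resize(a[255:345,310:390],(480,540),interpolation=2), cv2.resize(a[195:245,375:425],(300,540),interpolation=2)]))
E
python3 f.py
```

```text
yellow [ 0.77  -0.336  0.   ] height 0.153
red [ 0.461 -0.578  0.   ] height 0.18
blue [ 0.477 -0.325  0.   ] height 0.138
green [ 0.458 -0.43   0.   ] height 0.13
[336.34438709 279.56612237]
[337.41884969 273.94934675]
```

View pics/cr2.png

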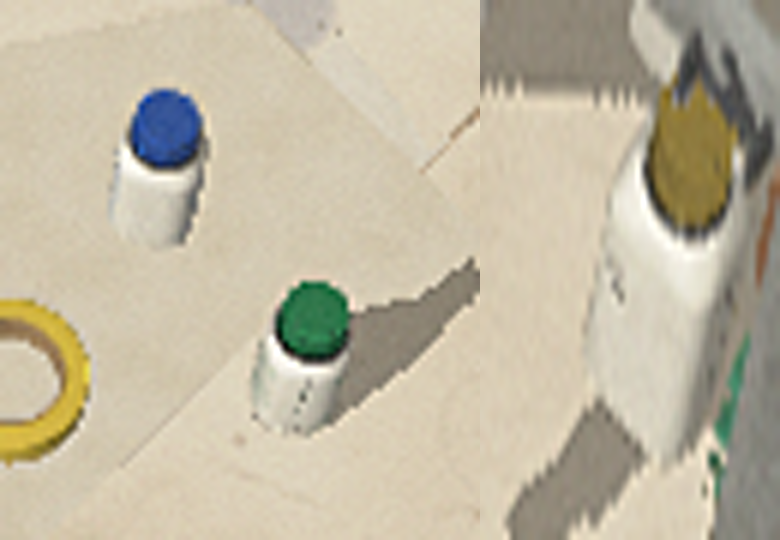

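play_rows(
  increments=[
    {"offset":[-20,5,30],"twist":0,"grip":1},
    {"offset":[-38,5,60],"twist":0,"grip":1},
    {"offset":[-38,5,90],"twist":0,"grip":1},
    {"offset":[-38,5,110],"twist":0,"grip":1},
    {"offset":[-38,5,110],"twist":0,"grip":1},
  ],
)

```text
time: 20.38
tool_pos: [0.487, -0.3097, 0.2838]
tool_rot: [-0.005, 0.686, 0.727, -0.0]
contact_force: [-0.5, 0.4, -0.9]
gripper_width: 1.0
```

```bash
python3 b.py w12 bottle_a pocket0 pocket1 pocket2; python3 c.py s12 bottle_a pocket0; python3 e.py 0.489 -0.3125 0.062
```

```text
t 20.38 tcp [ 0.487  -0.3097  0.2838] x [-0.058  0.998  0.007] y [ 0.998  0.058 -0.008] z [-0.008  0.007 -1.   ] F [-0.5  0.4 -0.9] g 1.0 j [-0.7   0.05  1.83  0.    1.28 -0.75]
wrist tip_of bottle_a 0.91 [ 0.4642 -0.4148  0.0019]
wrist tip_of bottle_a 0.61 [ 0.4886 -0.3108  0.0033]
top tip_of bottle_a 0.55 [ 0.4616 -0.4169 -0.0028]
top tip_of pocket0 0.97 [0.6136 0.0854 0.0059]
top tip_of pocket0 0.93 [0.5341 0.1463 0.0063]
top tip_of pocket0 0.74 [0.535  0.0862 0.0088]
top tip_of pocket0 0.58 [0.6129 0.1449 0.0075]
top tip_of pocket1 0.97 [0.6136 0.0854 0.0059]
top tip_of pocket1 0.93 [0.5341 0.1463 0.0063]
top tip_of pocket1 0.74 [0.535  0.0862 0.0088]
top tip_of pocket1 0.58 [0.6129 0.1449 0.0075]
top tip_of pocket2 0.97 [0.6136 0.0854 0.0059]
top tip_of pocket2 0.93 [0.5341 0.1463 0.0063]
top tip_of pocket2 0.74 [0.535  0.0862 0.0088]
top tip_of pocket2 0.58 [0.6129 0.1449 0.0075]
side tip_of bottle_a 0.84 [ 0.4636 -0.4186 -0.0006]
side tip_of bottle_a 0.82 [ 0.4892 -0.3103 -0.0012]
side tip_of bottle_a 0.39 [0.5359 0.0918 0.009 ]
side tip_of pocket0 0.91 [0.5336 0.0897 0.0099]
side tip_of pocket0 0.58 [0.6154 0.147  0.0088]
t 21.03 tcp [ 0.4887 -0.3107  0.2902] x [-0.059  0.998 -0.   ] y [0.998 0.059 0.   ] z [ 0. -0. -1.] F [ 0.4  0.5 -0.3] g 0.999 j [-0.69  0.04  1.82  0.    1.28 -0.75]
off [-1.8  0.1 73.2]
```

play_rows(
  increments=[
    {"offset":[-1,0,20],"twist":0,"grip":1},
    {"offset":[-1,0,40],"twist":0,"grip":1},
    {"offset":[-1,0,58],"twist":0,"grip":1},
    {"offset":[-1,0,70],"twist":0,"grip":1},
    {"offset":[-1,0,73],"twist":0,"grip":1},
  ],
)

```text
time: 21.45
tool_pos: [0.4878, -0.311, 0.214]
tool_rot: [-0.002, 0.686, 0.728, -0.0]
contact_force: [-1.2, -0.0, 0.2]
gripper_width: 0.999
```

play_rows(
  increments=[
    {"offset":[0,0,0],"twist":0,"grip":0.5},
    {"offset":[0,0,0],"twist":0,"grip":0.4},
    {"offset":[0,0,0],"twist":0,"grip":0.3},
    {"offset":[0,0,0],"twist":0,"grip":0.2},
    {"offset":[0,0,0],"twist":0,"grip":0.2},
  ],
)

```text
time: 21.87
tool_pos: [0.4894, -0.3122, 0.2188]
tool_rot: [0.002, 0.686, 0.728, 0.0]
contact_force: [-0.4, -0.4, 4.4]
gripper_width: 0.446
```

play_rows(
  increments=[
    {"offset":[0,0,-10],"twist":0,"grip":0.2},
    {"offset":[0,0,-40],"twist":0,"grip":0.2},
    {"offset":[0,0,-75],"twist":0,"grip":0.2},
    {"offset":[0,0,-105],"twist":0,"grip":0.2},
    {"offset":[0,0,-115],"twist":0,"grip":0.2},
  ],
)

```text
time: 22.28
tool_pos: [0.4898, -0.3124, 0.3386]
tool_rot: [0.005, 0.686, 0.728, 0.0]
contact_force: [0.6, -0.2, 0.9]
gripper_width: 0.449
```

```bash
python3 b.py w13 bottle_a; python3 e.py 0.6135 0.0865 0.177
```

```text
t 22.28 tcp [ 0.4898 -0.3124  0.3386] x [-0.059  0.998 -0.006] y [0.998 0.059 0.007] z [ 0.007 -0.006 -1.   ] F [ 0.6 -0.2  0.9] g 0.449 j [-0.7  -0.    1.78  0.    1.35 -0.76]
wrist tip_of bottle_a 0.92 [ 0.4891 -0.31    0.1227]
t 22.48 tcp [ 0.4883 -0.3113  0.3306] x [-0.059  0.998  0.001] y [ 0.998  0.059 -0.001] z [-0.001  0.001 -1.   ] F [-0.1  1.  -1.3] g 0.449 j [-0.7   0.    1.79  0.    1.35 -0.76]
off [389.5 148.6  -1.1]
```

View pics/w13.png

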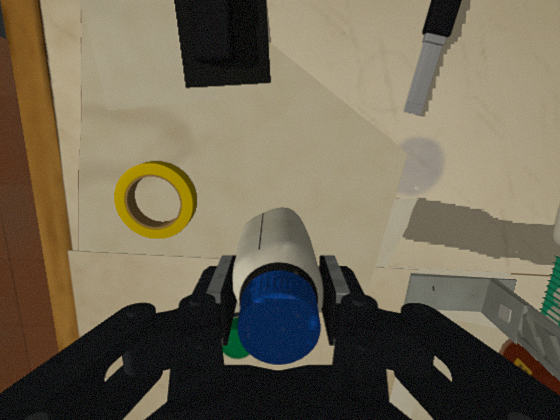

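play_rows(
  increments=[
    {"offset":[26,10,0],"twist":0,"grip":0.2},
    {"offset":[52,20,0],"twist":0,"grip":0.2},
    {"offset":[78,30,0],"twist":0,"grip":0.2},
    {"offset":[104,40,0],"twist":0,"grip":0.2},
    {"offset":[130,50,0],"twist":0,"grip":0.2},
  ],
)

```text
time: 22.9
tool_pos: [0.5303, -0.1774, 0.3283]
tool_rot: [-0.003, 0.686, 0.728, -0.001]
contact_force: [0.3, 0.2, -1.0]
gripper_width: 0.446
```

play_rows(
  increments=[
    {"offset":[26,10,0],"twist":0,"grip":0.2},
    {"offset":[52,20,0],"twist":0,"grip":0.2},
    {"offset":[78,30,0],"twist":0,"grip":0.2},
    {"offset":[104,40,0],"twist":0,"grip":0.2},
    {"offset":[130,50,0],"twist":0,"grip":0.2},
  ],
)

```text
time: 23.32
tool_pos: [0.5726, -0.0447, 0.3283]
tool_rot: [-0.002, 0.686, 0.728, -0.001]
contact_force: [0.4, -0.9, -0.7]
gripper_width: 0.449
```

play_rows(
  increments=[
    {"offset":[26,10,0],"twist":0.03,"grip":0.2},
    {"offset":[52,20,0],"twist":0.059,"grip":0.2},
    {"offset":[78,30,0],"twist":0.059,"grip":0.2},
    {"offset":[104,40,0],"twist":0.059,"grip":0.2},
    {"offset":[129,49,0],"twist":0.059,"grip":0.2},
  ],
)

```text
time: 23.73
tool_pos: [0.6139, 0.0869, 0.3281]
tool_rot: [-0.002, 0.707, 0.707, -0.002]
contact_force: [-0.1, -0.1, -1.1]
gripper_width: 0.45
```

play_rows(
  increments=[
    {"offset":[0,0,0],"twist":0,"grip":0.2},
    {"offset":[0,0,0],"twist":0,"grip":0.2},
    {"offset":[0,0,0],"twist":0,"grip":0.2},
  ],
)

```text
time: 23.98
tool_pos: [0.6139, 0.0852, 0.3293]
tool_rot: [-0.001, 0.707, 0.707, -0.002]
contact_force: [-0.4, 0.1, 0.1]
gripper_width: 0.445
```

```bash
python3 b.py w14 bottle_a pocket0; python3 c.py s14 bottle_a pocket0; python3 e.py 0.6135 0.0865 0.070
```

```text
t 23.98 tcp [0.6139 0.0852 0.3293] x [-0.     1.    -0.001] y [ 1.     0.    -0.004] z [-0.004 -0.001 -1.   ] F [-0.4  0.1  0.1] g 0.445 j [ 0.02  0.1   1.69 -0.    1.35  0.02]
wrist tip_of bottle_a 0.9 [0.6128 0.0873 0.113 ]
wrist tip_of bottle_a 0.46 [0.569  0.181  0.0573]
wrist tip_of pocket0 0.97 [0.619  0.1536 0.0079]
wrist tip_of pocket0 0.91 [0.5331 0.1514 0.0095]
wrist tip_of pocket0 0.6 [0.5378 0.0876 0.0076]
wrist tip_of pocket0 0.56 [0.6181 0.0895 0.0053]
top tip_of bottle_a 0.59 [ 0.463  -0.4167 -0.0039]
top tip_of bottle_a 0.55 [0.613  0.0799 0.1119]
top tip_of pocket0 0.93 [0.6102 0.088  0.0071]
top tip_of pocket0 0.9 [0.534  0.0824 0.007 ]
top tip_of pocket0 0.85 [0.5295 0.148  0.0047]
top tip_of pocket0 0.64 [0.6126 0.1443 0.0036]
side tip_of bottle_a 0.76 [ 4.638e-01 -4.207e-01 -4.000e-04]
side tip_of bottle_a 0.54 [0.6149 0.0865 0.1132]
side tip_of pocket0 0.87 [0.6156 0.1511 0.0097]
side tip_of pocket0 0.79 [0.5363 0.092  0.0086]
side tip_of pocket0 0.79 [0.6132 0.0899 0.0042]
side tip_of pocket0 0.64 [0.535  0.1519 0.0069]
t 24.43 tcp [0.6145 0.085  0.3321] x [ 0.001  1.    -0.   ] y [ 1.    -0.001  0.   ] z [ 0. -0. -1.] F [-0.9 -0.9 -0. ] g 0.451 j [ 0.02  0.1   1.69 -0.    1.35  0.02]
off [  1.5  -1.1 107.1]
```

play_rows(
  increments=[
    {"offset":[3,0,20],"twist":0,"grip":0.2},
    {"offset":[3,0,40],"twist":0,"grip":0.2},
    {"offset":[3,0,60],"twist":0,"grip":0.2},
    {"offset":[3,0,75],"twist":0,"grip":0.2},
    {"offset":[3,0,85],"twist":0,"grip":0.2},
  ],
)

```text
time: 24.85
tool_pos: [0.6139, 0.0883, 0.2447]
tool_rot: [-0.001, 0.707, 0.707, -0.001]
contact_force: [0.3, 0.1, 0.4]
gripper_width: 0.447
```

play_rows(
  increments=[
    {"offset":[0,0,5],"twist":0,"grip":0.2},
    {"offset":[0,0,10],"twist":0,"grip":0.2},
    {"offset":[0,0,15],"twist":0,"grip":0.2},
    {"offset":[0,0,19],"twist":0,"grip":0.2},
    {"offset":[0,0,20],"twist":0,"grip":0.2},
  ],
)

```text
time: 25.27
tool_pos: [0.6146, 0.0884, 0.2268]
tool_rot: [0.0, 0.707, 0.707, 0.0]
contact_force: [-0.5, -0.3, -0.2]
gripper_width: 0.447
```

play_rows(
  increments=[
    {"offset":[0,0,0],"twist":0,"grip":0.2},
    {"offset":[0,0,0],"twist":0,"grip":0.2},
    {"offset":[0,0,0],"twist":0,"grip":0.2},
  ],
)

```text
time: 25.52
tool_pos: [0.6148, 0.0885, 0.2275]
tool_rot: [0.0, 0.707, 0.707, 0.0]
contact_force: [0.9, 0.1, -0.2]
gripper_width: 0.444
```

```bash
python3 b.py w15 bottle_a ; python3 c.py s15 bottle_a
```

```text
t 25.52 tcp [0.6148 0.0885 0.2275] x [-0.  1.  0.] y [1.    0.    0.001] z [ 0.001  0.    -1.   ] F [ 0.9  0.1 -0.2] g 0.444 j [0.02 0.21 1.75 0.   1.18 0.02]
wrist tip_of bottle_a 0.8 [0.6127 0.0935 0.0118]
top tip_of bottle_a 0.66 [ 0.4656 -0.4176 -0.005 ]
side tip_of bottle_a 0.7 [ 4.635e-01 -4.165e-01  1.000e-04]
side tip_of bottle_a 0.53 [0.6169 0.0909 0.0054]
```

play_rows(
  increments=[
    {"offset":[0,0,1],"twist":0,"grip":0.2},
    {"offset":[0,0,2],"twist":0,"grip":0.5},
    {"offset":[0,0,2],"twist":0,"grip":0.53},
    {"offset":[0,0,2],"twist":0,"grip":0.53},
    {"offset":[0,0,2],"twist":0,"grip":0.53},
  ],
)

```text
time: 26.23
tool_pos: [0.6146, 0.0885, 0.2249]
tool_rot: [0.0, 0.707, 0.707, 0.0]
contact_force: [-0.0, -0.1, 0.1]
gripper_width: 0.53
```

play_rows(
  increments=[
    {"offset":[0,0,-8],"twist":0,"grip":0.53},
    {"offset":[0,0,-20],"twist":0,"grip":0.53},
    {"offset":[0,0,-45],"twist":0,"grip":0.8},
    {"offset":[0,0,-80],"twist":0,"grip":1},
    {"offset":[0,0,-110],"twist":0,"grip":1},
  ],
)

```text
time: 26.65
tool_pos: [0.6145, 0.0885, 0.3376]
tool_rot: [0.0, 0.707, 0.707, 0.0]
contact_force: [-0.0, -0.8, 0.7]
gripper_width: 0.93
```

```bash
python3 b.py w16 bottle_a ; python3 c.py s16 bottle_a; python3 e.py 0.4642 -0.417 0.177
```

```text
t 26.65 tcp [0.6145 0.0885 0.3376] x [-0.  1.  0.] y [ 1.    -0.     0.001] z [ 0.001  0.    -1.   ] F [-0.  -0.8  0.7] g 0.93 j [0.02 0.09 1.69 0.   1.36 0.02]
top tip_of bottle_a 0.9 [ 0.4656 -0.4141 -0.0032]
top tip_of bottle_a 0.48 [0.6145 0.0842 0.0058]
side tip_of bottle_a 0.75 [ 0.4642 -0.4171 -0.0017]
side tip_of bottle_a 0.69 [0.6144 0.0876 0.0025]
t 26.95 tcp [0.6142 0.0884 0.3343] x [-0.  1. -0.] y [ 1.     0.    -0.001] z [-0.001 -0.    -1.   ] F [-0.1 -0.1  0.4] g 1.002 j [ 0.02  0.09  1.69 -0.    1.36  0.02]
off [-505.4 -149.8    2.5]
```

View pics/w16.png

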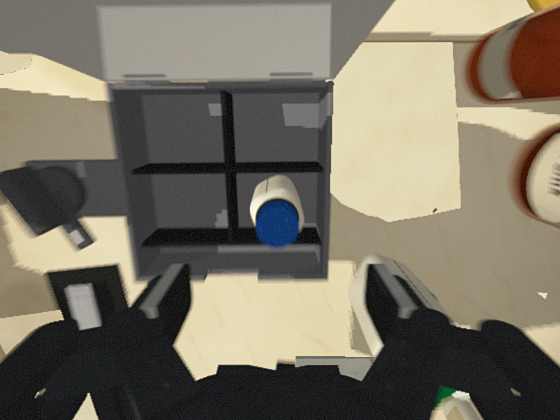

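play_rows(
  increments=[
    {"offset":[-26,-8,0],"twist":0,"grip":1},
    {"offset":[-52,-16,0],"twist":0,"grip":1},
    {"offset":[-78,-24,0],"twist":0,"grip":1},
    {"offset":[-104,-31,0],"twist":0,"grip":1},
    {"offset":[-130,-38,0],"twist":0,"grip":1},
  ],
)

```text
time: 27.37
tool_pos: [0.5755, -0.0425, 0.3328]
tool_rot: [-0.001, 0.707, 0.707, -0.001]
contact_force: [0.4, 0.5, 0.0]
gripper_width: 0.998
```

play_rows(
  increments=[
    {"offset":[-26,-8,0],"twist":0,"grip":1},
    {"offset":[-52,-16,0],"twist":0,"grip":1},
    {"offset":[-78,-24,0],"twist":0,"grip":1},
    {"offset":[-104,-31,0],"twist":0,"grip":1},
    {"offset":[-130,-38,0],"twist":0,"grip":1},
  ],
)

```text
time: 27.78
tool_pos: [0.5375, -0.1725, 0.3329]
tool_rot: [-0.002, 0.707, 0.707, -0.001]
contact_force: [-0.1, 0.1, 0.7]
gripper_width: 1.001
```

play_rows(
  increments=[
    {"offset":[-26,-8,0],"twist":0,"grip":1},
    {"offset":[-52,-16,0],"twist":0,"grip":1},
    {"offset":[-78,-24,0],"twist":0,"grip":1},
    {"offset":[-104,-31,0],"twist":0,"grip":1},
    {"offset":[-130,-38,0],"twist":0,"grip":1},
  ],
)

```text
time: 28.2
tool_pos: [0.4995, -0.3025, 0.3328]
tool_rot: [-0.002, 0.707, 0.707, -0.0]
contact_force: [0.4, 0.2, 0.1]
gripper_width: 1.0
```

play_rows(
  increments=[
    {"offset":[-26,-8,0],"twist":0,"grip":1},
    {"offset":[-52,-16,0],"twist":0,"grip":1},
    {"offset":[-78,-24,20],"twist":0,"grip":1},
    {"offset":[-104,-31,30],"twist":0,"grip":1},
    {"offset":[-115,-36,40],"twist":0,"grip":1},
  ],
)

```text
time: 28.62
tool_pos: [0.4631, -0.4185, 0.2921]
tool_rot: [-0.002, 0.708, 0.706, -0.0]
contact_force: [-0.5, 0.8, 0.4]
gripper_width: 0.998
```

play_rows(
  increments=[
    {"offset":[0,0,0],"twist":0,"grip":1},
    {"offset":[0,0,0],"twist":0,"grip":1},
    {"offset":[0,0,0],"twist":0,"grip":1},
  ],
)

```text
time: 28.87
tool_pos: [0.4649, -0.4156, 0.2946]
tool_rot: [-0.0, 0.707, 0.707, 0.0]
contact_force: [-0.6, -0.8, 1.8]
gripper_width: 1.001
```

```bash
python3 b.py w17 bottle_a; python3 e.py 0.4642 -0.417 0.062
```

```text
t 28.87 tcp [ 0.4649 -0.4156  0.2946] x [-0.001  1.     0.001] y [ 1.     0.001 -0.   ] z [-0.     0.001 -1.   ] F [-0.6 -0.8  1.8] g 1.001 j [-0.85  0.14  1.71  0.    1.29 -0.85]
wrist tip_of bottle_a 0.87 [ 0.4637 -0.4175  0.0007]
top tip_of bottle_a 0.63 [ 0.4653 -0.4162 -0.0058]
top tip_of bottle_a 0.5 [0.6167 0.0858 0.0059]
t 29.07 tcp [ 0.4652 -0.4157  0.2958] x [-0.001  1.    -0.001] y [1.    0.001 0.001] z [ 0.001 -0.001 -1.   ] F [-0.4 -0.  -0.1] g 1.002 j [-0.85  0.14  1.71  0.    1.29 -0.85]
off [-1.1 -1.3 78.8]
```

play_rows(
  increments=[
    {"offset":[-1,-1,20],"twist":0,"grip":1},
    {"offset":[-1,-1,40],"twist":0,"grip":1},
    {"offset":[-1,-1,60],"twist":0,"grip":1},
    {"offset":[-1,-1,74],"twist":0,"grip":1},
    {"offset":[-1,-1,78],"twist":0,"grip":1},
  ],
)

```text
time: 29.48
tool_pos: [0.4631, -0.4163, 0.2141]
tool_rot: [-0.002, 0.707, 0.707, 0.0]
contact_force: [-0.4, 0.8, -0.7]
gripper_width: 0.997
```

play_rows(
  increments=[
    {"offset":[0,0,0],"twist":0,"grip":0.5},
    {"offset":[0,0,0],"twist":0,"grip":0.4},
    {"offset":[0,0,0],"twist":0,"grip":0.3},
    {"offset":[0,0,0],"twist":0,"grip":0.2},
    {"offset":[0,0,0],"twist":0,"grip":0.2},
  ],
)

```text
time: 29.9
tool_pos: [0.4642, -0.4182, 0.2189]
tool_rot: [0.002, 0.707, 0.707, -0.0]
contact_force: [1.2, 0.7, 4.3]
gripper_width: 0.425
```

play_rows(
  increments=[
    {"offset":[0,0,-10],"twist":0,"grip":0.2},
    {"offset":[0,0,-40],"twist":0,"grip":0.2},
    {"offset":[0,0,-75],"twist":0,"grip":0.2},
    {"offset":[0,0,-105],"twist":0,"grip":0.2},
    {"offset":[0,0,-115],"twist":0,"grip":0.2},
  ],
)

```text
time: 30.32
tool_pos: [0.4644, -0.4185, 0.3389]
tool_rot: [0.005, 0.707, 0.707, -0.0]
contact_force: [0.2, -1.2, 1.0]
gripper_width: 0.426
```

```bash
python3 b.py w18 bottle_a opener_grip; python3 e.py 0.536 0.0885 0.177
```

```text
t 30.32 tcp [ 0.4644 -0.4185  0.3389] x [-0.     1.    -0.007] y [1.    0.    0.006] z [ 0.006 -0.007 -1.   ] F [ 0.2 -1.2  1. ] g 0.426 j [-0.85  0.1   1.68 -0.    1.36 -0.85]
wrist tip_of bottle_a 0.88 [ 0.4631 -0.4155  0.1223]
top tip_of bottle_a 0.82 [0.6162 0.0843 0.0052]
top tip_of bottle_a 0.74 [ 4.226e-01 -2.000e-04  1.380e-02]
top tip_of bottle_a 0.61 [ 0.4257 -0.1193  0.0113]
top tip_of bottle_a 0.59 [ 0.4607 -0.4148  0.1069]
top tip_of opener_grip 0.76 [ 0.6187 -0.1573  0.005 ]
top tip_of opener_grip 0.7 [ 0.4233 -0.1206  0.0123]
t 30.62 tcp [ 0.4629 -0.4169  0.3288] x [0.    1.    0.004] y [ 1.    -0.    -0.003] z [-0.003  0.004 -1.   ] F [-1.   0.7 -1.6] g 0.422 j [-0.85  0.11  1.69 -0.    1.35 -0.85]
off [504.9  73.5  -1.6]
```

play_rows(
  increments=[
    {"offset":[26,4,0],"twist":0,"grip":0.2},
    {"offset":[52,8,0],"twist":0,"grip":0.2},
    {"offset":[78,12,0],"twist":0,"grip":0.2},
    {"offset":[104,15,0],"twist":0,"grip":0.2},
    {"offset":[130,19,0],"twist":0,"grip":0.2},
  ],
)

```text
time: 31.03
tool_pos: [0.482, -0.2861, 0.3291]
tool_rot: [-0.002, 0.707, 0.707, -0.0]
contact_force: [0.8, -0.6, -1.0]
gripper_width: 0.424
```

play_rows(
  increments=[
    {"offset":[26,4,0],"twist":0,"grip":0.2},
    {"offset":[52,8,0],"twist":0,"grip":0.2},
    {"offset":[78,12,0],"twist":0,"grip":0.2},
    {"offset":[104,15,0],"twist":0,"grip":0.2},
    {"offset":[130,19,0],"twist":0,"grip":0.2},
  ],
)

```text
time: 31.45
tool_pos: [0.5009, -0.156, 0.3293]
tool_rot: [-0.002, 0.707, 0.707, -0.001]
contact_force: [1.2, 0.5, -0.8]
gripper_width: 0.424
```

play_rows(
  increments=[
    {"offset":[26,4,0],"twist":0,"grip":0.2},
    {"offset":[52,8,0],"twist":0,"grip":0.2},
    {"offset":[78,12,0],"twist":0,"grip":0.2},
    {"offset":[104,15,0],"twist":0,"grip":0.2},
    {"offset":[130,19,0],"twist":0,"grip":0.2},
  ],
)

```text
time: 31.87
tool_pos: [0.5198, -0.0261, 0.3293]
tool_rot: [-0.002, 0.707, 0.707, -0.001]
contact_force: [1.2, -0.6, -1.3]
gripper_width: 0.424
```

play_rows(
  increments=[
    {"offset":[26,4,0],"twist":0,"grip":0.2},
    {"offset":[52,8,0],"twist":0,"grip":0.2},
    {"offset":[78,12,0],"twist":0,"grip":0.2},
    {"offset":[104,15,0],"twist":0,"grip":0.2},
    {"offset":[115,15,0],"twist":0,"grip":0.2},
  ],
)

```text
time: 32.28
tool_pos: [0.535, 0.0898, 0.3294]
tool_rot: [-0.002, 0.706, 0.708, -0.001]
contact_force: [-0.1, 0.3, -1.2]
gripper_width: 0.425
```

play_rows(
  increments=[
    {"offset":[0,0,0],"twist":0,"grip":0.2},
    {"offset":[0,0,0],"twist":0,"grip":0.2},
    {"offset":[0,0,0],"twist":0,"grip":0.2},
  ],
)

```text
time: 32.53
tool_pos: [0.5353, 0.0866, 0.3309]
tool_rot: [-0.0, 0.707, 0.707, -0.001]
contact_force: [0.3, -1.0, 0.2]
gripper_width: 0.425
```

```bash
python3 b.py w19 bottle_a pocket0; python3 e.py 0.536 0.0885 0.072
```

```text
t 32.53 tcp [0.5353 0.0866 0.3309] x [ 0.001  1.    -0.001] y [ 1.    -0.001 -0.002] z [-0.002 -0.001 -1.   ] F [ 0.3 -1.   0.2] g 0.425 j [ 0.02 -0.09  1.88 -0.    1.35  0.02]
wrist tip_of bottle_a 0.89 [0.613  0.0878 0.008 ]
wrist tip_of bottle_a 0.85 [0.5371 0.0913 0.1149]
wrist tip_of pocket0 0.96 [0.5346 0.1523 0.0096]
wrist tip_of pocket0 0.88 [0.5369 0.0864 0.0066]
wrist tip_of pocket0 0.78 [0.6172 0.1525 0.0051]
top tip_of bottle_a 0.37 [0.6135 0.0867 0.0061]
top tip_of pocket0 0.83 [0.6108 0.0879 0.0047]
top tip_of pocket0 0.62 [0.532  0.1486 0.0048]
top tip_of pocket0 0.6 [0.534  0.0828 0.0067]
t 32.83 tcp [0.5356 0.0867 0.332 ] x [ 0.001  1.    -0.   ] y [ 1.    -0.001  0.   ] z [ 0. -0. -1.] F [ 0.4  0.5 -0.5] g 0.422 j [ 0.02 -0.09  1.88 -0.    1.35  0.02]
off [  1.8   0.4 105. ]
```

play_rows(
  increments=[
    {"offset":[1,0,20],"twist":0,"grip":0.2},
    {"offset":[1,0,40],"twist":0,"grip":0.2},
    {"offset":[1,0,60],"twist":0,"grip":0.2},
    {"offset":[1,0,75],"twist":0,"grip":0.2},
    {"offset":[1,0,85],"twist":0,"grip":0.2},
  ],
)

```text
time: 33.25
tool_pos: [0.5349, 0.0881, 0.2449]
tool_rot: [-0.001, 0.707, 0.707, -0.001]
contact_force: [0.3, 0.0, -0.6]
gripper_width: 0.425
```

play_rows(
  increments=[
    {"offset":[0,0,5],"twist":0,"grip":0.2},
    {"offset":[0,0,10],"twist":0,"grip":0.2},
    {"offset":[0,0,15],"twist":0,"grip":0.2},
    {"offset":[0,0,19],"twist":0,"grip":0.2},
    {"offset":[0,0,21],"twist":0,"grip":0.2},
  ],
)

```text
time: 33.67
tool_pos: [0.5357, 0.0884, 0.226]
tool_rot: [0.0, 0.707, 0.707, 0.0]
contact_force: [-1.2, 0.3, -0.3]
gripper_width: 0.422
```

play_rows(
  increments=[
    {"offset":[0,0,0],"twist":0,"grip":0.2},
    {"offset":[0,0,0],"twist":0,"grip":0.48},
    {"offset":[0,0,0],"twist":0,"grip":0.52},
    {"offset":[0,0,0],"twist":0,"grip":0.52},
    {"offset":[0,0,0],"twist":0,"grip":0.52},
  ],
)

```text
time: 34.08
tool_pos: [0.5357, 0.0885, 0.2263]
tool_rot: [0.0, 0.707, 0.707, 0.0]
contact_force: [0.5, -0.4, 0.5]
gripper_width: 0.523
```

play_rows(
  increments=[
    {"offset":[0,0,-8],"twist":0,"grip":0.52},
    {"offset":[0,0,-20],"twist":0,"grip":0.52},
    {"offset":[0,0,-45],"twist":0,"grip":0.52},
    {"offset":[0,0,-80],"twist":0,"grip":0.52},
    {"offset":[0,0,-115],"twist":0,"grip":0.52},
  ],
)

```text
time: 34.5
tool_pos: [0.5351, 0.0884, 0.3425]
tool_rot: [-0.0, 0.707, 0.707, -0.0]
contact_force: [0.0, 0.5, 0.5]
gripper_width: 0.52
```

play_rows(
  increments=[
    {"offset":[-30,0,-20],"twist":0,"grip":0.3},
    {"offset":[-60,0,-40],"twist":0,"grip":0},
    {"offset":[-90,0,-50],"twist":0,"grip":0},
    {"offset":[-100,10,-50],"twist":0,"grip":0},
    {"offset":[-100,10,-50],"twist":0,"grip":0},
  ],
)

```text
time: 34.92
tool_pos: [0.5463, -0.0137, 0.3941]
tool_rot: [0.002, 0.708, 0.706, 0.001]
contact_force: [-0.4, -0.1, 0.7]
gripper_width: -0.0
```

```bash
python3 b.py w20 bottle_a cover_edge collar_grip opener; python3 c.py s20 bottle_a cover_edge collar_grip opener
```

```text
t 34.92 tcp [ 0.5463 -0.0137  0.3941] x [ 0.003  1.    -0.001] y [ 1.    -0.003  0.005] z [ 0.005 -0.001 -1.   ] F [-0.4 -0.1  0.7] g -0.0 j [-0.16 -0.13  1.81 -0.    1.46 -0.16]
wrist tip_of bottle_a 0.94 [0.5353 0.0931 0.0048]
wrist tip_of bottle_a 0.72 [0.615  0.0901 0.0091]
wrist tip_of collar_grip 0.86 [0.4463 0.1058 0.0889]
wrist tip_of opener 0.79 [ 0.6119 -0.1374  0.001 ]
wrist tip_of opener 0.6 [ 0.431  -0.151   0.0059]
wrist tip_of opener 0.31 [0.5338 0.0933 0.0079]
top tip_of bottle_a 0.82 [ 0.5374  0.0909 -0.0014]
top tip_of bottle_a 0.59 [0.613  0.0857 0.0064]
top tip_of bottle_a 0.24 [0.6109 0.1459 0.0052]
top tip_of cover_edge 0.66 [0.5759 0.1984 0.2135]
top tip_of cover_edge 0.51 [0.4201 0.0029 0.0153]
top tip_of collar_grip 0.28 [0.6149 0.0855 0.0054]
top tip_of opener 0.69 [ 0.6206 -0.1385 -0.0014]
top tip_of opener 0.55 [ 0.4254 -0.1474  0.0016]
top tip_of opener 0.37 [0.6131 0.1432 0.0077]
top tip_of opener 0.36 [ 0.358   0.2918 -0.0007]
side tip_of bottle_a 0.74 [0.6184 0.0892 0.0056]
side tip_of bottle_a 0.57 [0.5799 0.0236 0.052 ]
side tip_of cover_edge 0.57 [0.5702 0.1988 0.2127]
side tip_of collar_grip 0.5 [0.4479 0.1015 0.0879]
side tip_of opener 0.74 [ 0.4258 -0.1479  0.0048]
side tip_of opener 0.58 [ 0.62   -0.1371 -0.0014]
side tip_of opener 0.31 [0.4161 0.0022 0.0148]
```

View pics/w20.png

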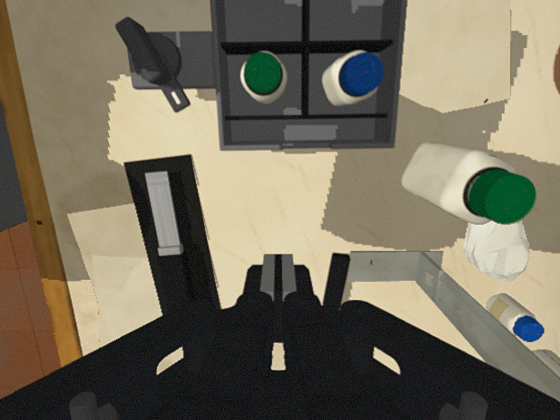

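play_rows(
  increments=[
    {"offset":[0,10,-20],"twist":0,"grip":0},
    {"offset":[0,28,-45],"twist":0,"grip":0},
    {"offset":[35,28,-45],"twist":0,"grip":0},
    {"offset":[70,28,-45],"twist":0,"grip":0},
    {"offset":[105,28,-45],"twist":0,"grip":0},
  ],
)

```text
time: 36.08
tool_pos: [0.5738, 0.0942, 0.4367]
tool_rot: [0.0, 0.708, 0.706, 0.001]
contact_force: [1.1, -0.2, -1.1]
gripper_width: 0.003
```

play_rows(
  increments=[
    {"offset":[40,0,0],"twist":0,"grip":0},
    {"offset":[80,0,0],"twist":0,"grip":0},
    {"offset":[120,0,0],"twist":0,"grip":0},
    {"offset":[160,0,0],"twist":0,"grip":0},
    {"offset":[197,0,0],"twist":0,"grip":0},
  ],
)

```text
time: 36.5
tool_pos: [0.5731, 0.2927, 0.4359]
tool_rot: [-0.0, 0.707, 0.707, 0.0]
contact_force: [0.4, 0.7, 0.1]
gripper_width: 0.001
```

play_rows(
  increments=[
    {"offset":[0,0,0],"twist":0,"grip":0},
    {"offset":[0,0,0],"twist":0,"grip":0},
    {"offset":[0,0,0],"twist":0,"grip":0},
  ],
)

```text
time: 36.75
tool_pos: [0.5736, 0.2904, 0.4356]
tool_rot: [0.0, 0.707, 0.707, -0.0]
contact_force: [0.3, 0.0, 0.2]
gripper_width: -0.001
```

```bash
python3 b.py w21 bottle_a cover_edge collar_grip;  python3 c.py s21 cover_edge collar_grip; python3 -c "
from h import *
T=np.array(manip.get_calibration('top')['T']); print('blue3',atz('top',T,315,110,0.05)); T=np.array(manip.get_calibration('side')['T']); print(atz('side',T,372,197,0))"
```

```text
t 36.75 tcp [0.5736 0.2904 0.4356] x [-0.     1.    -0.001] y [ 1.  0. -0.] z [-0.    -0.001 -1.   ] F [0.3 0.  0.2] g -0.001 j [ 0.35  0.08  1.53 -0.    1.53  0.35]
wrist tip_of cover_edge 0.69 [0.5745 0.2005 0.2132]
top tip_of bottle_a 0.62 [0.6155 0.0837 0.0069]
top tip_of bottle_a 0.59 [5.347e-01 9.250e-02 4.000e-04]
top tip_of bottle_a 0.45 [0.5737 0.1782 0.0601]
top tip_of cover_edge 0.79 [0.5736 0.1992 0.2134]
top tip_of collar_grip 0.57 [0.444  0.1014 0.0834]
side tip_of cover_edge 0.87 [0.5671 0.2001 0.2083]
side tip_of collar_grip 0.76 [0.4451 0.103  0.089 ]
blue3 [ 0.82033259 -0.17134517  0.05      ]
[ 0.81982724 -0.17774486  0.        ]
```

play_rows(
  increments=[
    {"offset":[0,0,25],"twist":0,"grip":0},
    {"offset":[0,0,50],"twist":0,"grip":0},
    {"offset":[0,0,70],"twist":0,"grip":0},
    {"offset":[0,0,78],"twist":0,"grip":0},
    {"offset":[0,0,78],"twist":0,"grip":0},
  ],
)

```text
time: 37.72
tool_pos: [0.5729, 0.2902, 0.3547]
tool_rot: [-0.001, 0.707, 0.707, -0.002]
contact_force: [-1.0, -1.1, 0.5]
gripper_width: 0.003
```

play_rows(
  increments=[
    {"offset":[-14,0,-1],"twist":0,"grip":0},
    {"offset":[-28,0,-3],"twist":0,"grip":0},
    {"offset":[-42,0,-6],"twist":0,"grip":0},
    {"offset":[-56,0,-8],"twist":0,"grip":0},
    {"offset":[-70,0,-10],"twist":0,"grip":0},
  ],
)

```text
time: 38.13
tool_pos: [0.574, 0.219, 0.3707]
tool_rot: [0.001, 0.707, 0.707, 0.002]
contact_force: [0.3, 2.7, 2.8]
gripper_width: 0.002
```

```bash
python3 b.py w22 cover_edge;  python3 c.py s22 cover_edge
```

```text
t 38.13 tcp [0.574  0.219  0.3707] x [0.001 1.    0.002] y [ 1.    -0.001  0.004] z [ 0.004  0.002 -1.   ] F [0.3 2.7 2.8] g 0.002 j [0.24 0.05 1.67 0.   1.41 0.24]
top tip_of cover_edge 0.58 [0.5772 0.1495 0.2102]
top tip_of cover_edge 0.45 [ 0.7149 -0.0034 -0.0009]
side tip_of cover_edge 0.82 [0.5689 0.1538 0.2108]
side tip_of cover_edge 0.46 [0.5739 0.1058 0.001 ]
```

play_rows(
  increments=[
    {"offset":[-14,0,-1],"twist":0,"grip":0},
    {"offset":[-28,0,-2],"twist":0,"grip":0},
    {"offset":[-41,0,-1],"twist":0,"grip":0},
    {"offset":[-55,0,1],"twist":0,"grip":0},
    {"offset":[-69,0,4],"twist":0,"grip":0},
  ],
)

```text
time: 38.85
tool_pos: [0.5735, 0.1498, 0.3637]
tool_rot: [0.0, 0.707, 0.707, 0.0]
contact_force: [-0.2, 2.1, 0.2]
gripper_width: 0.002
```

play_rows(
  increments=[
    {"offset":[-13,0,5],"twist":0,"grip":0},
    {"offset":[-25,0,11],"twist":0,"grip":0},
    {"offset":[-37,0,18],"twist":0,"grip":0},
    {"offset":[-48,0,26],"twist":0,"grip":0},
    {"offset":[-59,0,36],"twist":0,"grip":0},
  ],
)

```text
time: 39.27
tool_pos: [0.5737, 0.0911, 0.3274]
tool_rot: [0.0, 0.707, 0.707, 0.0]
contact_force: [1.0, 0.5, 0.8]
gripper_width: 0.001
```

play_rows(
  increments=[
    {"offset":[-8,0,10],"twist":0,"grip":0},
    {"offset":[-16,0,21],"twist":0,"grip":0},
    {"offset":[-23,0,32],"twist":0,"grip":0},
    {"offset":[-28,0,38],"twist":0,"grip":0},
    {"offset":[-29,0,42],"twist":0,"grip":0},
  ],
)

```text
time: 39.68
tool_pos: [0.573, 0.0627, 0.2838]
tool_rot: [-0.001, 0.707, 0.707, -0.001]
contact_force: [-0.0, -1.6, 1.0]
gripper_width: -0.0
```

```bash
python3 b.py w23 cover_edge;  python3 c.py s23 cover_edge
```

```text
t 39.68 tcp [0.573  0.0627 0.2838] x [ 0.001  1.    -0.   ] y [ 1.    -0.001 -0.003] z [-0.003 -0.    -1.   ] F [-0.  -1.6  1. ] g -0.0 j [-0.02  0.04  1.83 -0.    1.27 -0.02]
wrist tip_of cover_edge 0.28 [ 0.7163 -0.0014  0.0025]
top tip_of cover_edge 0.9 [0.5766 0.0266 0.0575]
side tip_of cover_edge 0.89 [0.5664 0.0288 0.0614]
side tip_of cover_edge 0.53 [ 0.3774 -0.3252  0.0029]
```

play_rows(
  increments=[
    {"offset":[0,0,1],"twist":0,"grip":0},
    {"offset":[0,0,2],"twist":0,"grip":0},
    {"offset":[0,0,3],"twist":0,"grip":0},
    {"offset":[0,0,3],"twist":0,"grip":0},
    {"offset":[0,0,3],"twist":0,"grip":0},
  ],
)

```text
time: 40.4
tool_pos: [0.5735, 0.0635, 0.2828]
tool_rot: [-0.0, 0.707, 0.707, -0.0]
contact_force: [-0.7, 0.2, 0.3]
gripper_width: 0.001
```

play_rows(
  increments=[
    {"offset":[0,0,1],"twist":0,"grip":0},
    {"offset":[0,0,1],"twist":0,"grip":0},
    {"offset":[0,0,1],"twist":0,"grip":0},
  ],
)

```text
time: 40.65
tool_pos: [0.5736, 0.0634, 0.2824]
tool_rot: [0.0, 0.707, 0.707, 0.0]
contact_force: [-1.3, -0.5, 4.1]
gripper_width: 0.002
```

play_rows(
  increments=[
    {"offset":[0,0,0.7],"twist":0,"grip":0},
    {"offset":[0,0,1],"twist":0,"grip":0},
    {"offset":[0,0,1],"twist":0,"grip":0},
  ],
)

```text
time: 40.9
tool_pos: [0.5737, 0.0635, 0.2824]
tool_rot: [0.0, 0.707, 0.707, -0.0]
contact_force: [-4.0, 1.0, 8.8]
gripper_width: 0.003
```

play_rows(
  increments=[
    {"offset":[0,0,0.7],"twist":0,"grip":0},
    {"offset":[0,0,1],"twist":0,"grip":0},
    {"offset":[0,0,1],"twist":0,"grip":0},
  ],
)

```text
time: 41.15
tool_pos: [0.5738, 0.0635, 0.2823]
tool_rot: [0.0, 0.707, 0.707, -0.0]
contact_force: [-7.0, -0.7, 12.3]
gripper_width: -0.001
```

play_rows(
  increments=[
    {"offset":[0,0,-30],"twist":0,"grip":0},
    {"offset":[0,0,-65],"twist":0,"grip":0},
    {"offset":[-20,-35,-80],"twist":0,"grip":0},
    {"offset":[-35,-70,-80],"twist":0,"grip":0.5},
    {"offset":[-43,-105,-80],"twist":0,"grip":0.8},
  ],
)

```text
time: 41.57
tool_pos: [0.468, 0.0195, 0.3613]
tool_rot: [0.001, 0.707, 0.707, 0.001]
contact_force: [0.1, -0.2, 1.4]
gripper_width: 0.272
```

play_rows(
  increments=[
    {"offset":[0,-22,0],"twist":0,"grip":0.8},
    {"offset":[0,-22,0],"twist":0,"grip":0.8},
    {"offset":[0,-22,0],"twist":0,"grip":0.8},
    {"offset":[0,-22,0],"twist":0,"grip":0.8},
  ],
)

```text
time: 41.9
tool_pos: [0.4469, 0.0204, 0.36]
tool_rot: [0.0, 0.707, 0.707, 0.0]
contact_force: [0.0, -0.2, -0.2]
gripper_width: 0.797
```

```bash
python3 b.py w24 collar_grip cover_edge opener_grip;  python3 c.py s24 cover_edge collar_grip
```

```text
t 41.9 tcp [0.4469 0.0204 0.36  ] x [ 0.  1. -0.] y [ 1.    -0.     0.001] z [ 0.001 -0.    -1.   ] F [ 0.  -0.2 -0.2] g 0.797 j [-0.12 -0.37  2.06  0.    1.45 -0.12]
wrist tip_of collar_grip 0.61 [0.4489 0.1041 0.0903]
wrist tip_of collar_grip 0.42 [ 0.4243 -0.1179  0.0124]
wrist tip_of opener_grip 0.95 [ 0.4234 -0.1213  0.016 ]
wrist tip_of opener_grip 0.37 [ 0.432  -0.1024  0.0008]
top tip_of collar_grip 0.55 [0.442  0.1051 0.0831]
top tip_of cover_edge 0.8 [0.577  0.0282 0.0548]
top tip_of opener_grip 0.65 [ 0.6177 -0.1542  0.0039]
top tip_of opener_grip 0.64 [ 0.4261 -0.1203  0.012 ]
side tip_of cover_edge 0.83 [0.5682 0.0282 0.0555]
side tip_of collar_grip 0.72 [0.4458 0.1042 0.0837]
```

View pics/w24.png

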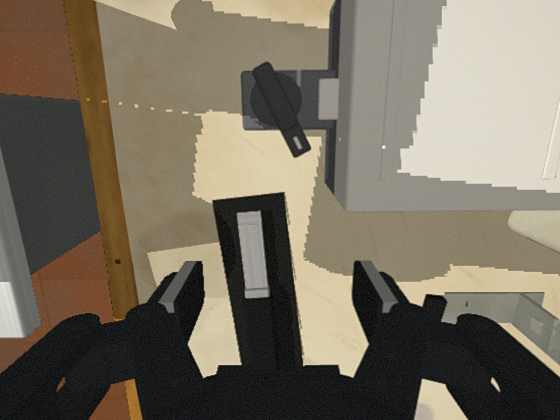

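```bash
python3 -c "
from h import *
T=np.array(manip.get_calibration('wrist')['T'])
a=atz('wrist',T,262,66,0.098);b=atz('wrist',T,302,155,0.07);print(a,b,np.linalg.norm((a-b)[:2]));d=b-a;print('ang',np.degrees(np.arctan2(d[0],-d[1])));c=a+(d)*0.023/0.069;print('center',c)
im=cv2.imread('pics/w24.png'); g=cv2.cvtColor(im,cv2.COLOR_BGR2GRAY)
cv2.imwrite('pics/cr3.png',cv2.resize(im[50:170,230:350],(600,600),interpolation=2))
"; python3 e.py 0.4465 0.104 0.086
```

```text
[0.43623867 0.12306435 0.098     ] [0.46562145 0.06238007 0.07      ] 0.06742351529727816
ang 25.83584909432104
center [0.44603293 0.10283626 0.08866667]
t 42.45 tcp [0.4467 0.0205 0.3598] x [-0.  1.  0.] y [ 1.  0. -0.] z [-0.  0. -1.] F [-0.   0.5 -0.4] g 0.798 j [-0.12 -0.37  2.06 -0.    1.45 -0.12]
off [ 8.350e+01 -1.000e-01  1.188e+02]
```

View pics/cr3.png

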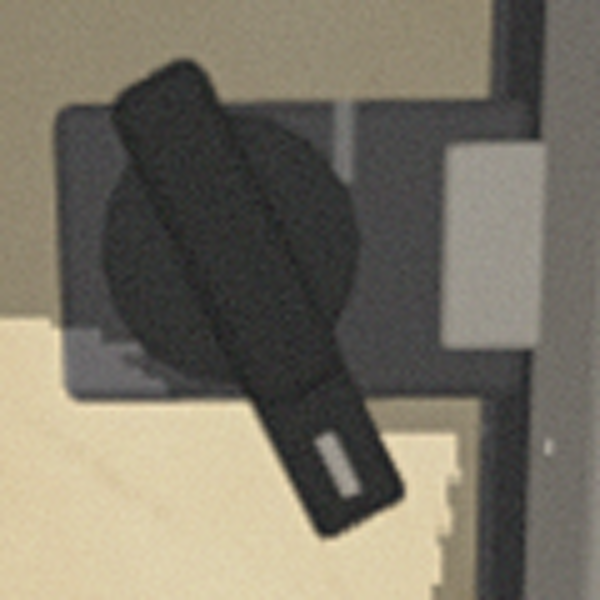

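play_rows(
  increments=[
    {"offset":[20,-0.7,0],"twist":-0.12,"grip":0.5},
    {"offset":[50,-0.7,10],"twist":-0.24,"grip":0.5},
    {"offset":[82.5,-0.7,30],"twist":-0.36,"grip":0.5},
    {"offset":[82.5,-0.7,50],"twist":-0.45,"grip":0.5},
    {"offset":[82.5,-0.7,70],"twist":-0.45,"grip":0.5},
  ],
)

```text
time: 42.87
tool_pos: [0.4457, 0.1045, 0.2895]
tool_rot: [0.0, 0.529, 0.849, 0.0]
contact_force: [0.2, 0.3, -0.4]
gripper_width: 0.501
```

play_rows(
  increments=[
    {"offset":[0,0,0],"twist":0,"grip":0.5},
    {"offset":[0,0,0],"twist":0,"grip":0.5},
    {"offset":[0,0,0],"twist":0,"grip":0.5},
  ],
)

```text
time: 43.12
tool_pos: [0.4463, 0.1028, 0.291]
tool_rot: [0.001, 0.532, 0.847, 0.0]
contact_force: [-0.3, 0.1, 0.4]
gripper_width: 0.501
```

```bash
python3 b.py w25 collar_grip; python3 e.py 0.446 0.103 0.092
```

```text
t 43.12 tcp [0.4463 0.1028 0.291 ] x [-0.434  0.901 -0.001] y [0.901 0.434 0.001] z [ 0.002  0.    -1.   ] F [-0.3  0.1  0.4] g 0.501 j [ 0.06 -0.26  2.1   0.    1.3  -0.39]
wrist tip_of collar_grip 0.92 [0.4482 0.1066 0.0891]
top tip_of collar_grip 0.58 [0.4415 0.1006 0.0824]
t 43.32 tcp [0.4464 0.1027 0.2914] x [-0.434  0.901 -0.001] y [0.901 0.434 0.002] z [ 0.003  0.    -1.   ] F [ 0.5 -0.8  0.5] g 0.498 j [ 0.06 -0.27  2.1  -0.    1.3  -0.39]
off [ 0.7 -0.7 44.4]
```

play_rows(
  increments=[
    {"offset":[0,0,15],"twist":0,"grip":0.5},
    {"offset":[0,0,30],"twist":0,"grip":0.5},
    {"offset":[0,0,40],"twist":0,"grip":0.5},
    {"offset":[0,0,44],"twist":0,"grip":0.5},
    {"offset":[0,0,44],"twist":0,"grip":0.5},
  ],
)

```text
time: 43.73
tool_pos: [0.4455, 0.1028, 0.245]
tool_rot: [-0.001, 0.532, 0.847, -0.001]
contact_force: [-0.1, 0.1, -0.4]
gripper_width: 0.497
```

play_rows(
  increments=[
    {"offset":[0,0,0],"twist":0,"grip":0.3},
    {"offset":[0,0,0],"twist":0,"grip":0.2},
    {"offset":[0,0,0],"twist":0,"grip":0.1},
    {"offset":[0,0,0],"twist":0,"grip":0},
    {"offset":[0,0,0],"twist":0,"grip":0},
  ],
)

```text
time: 44.15
tool_pos: [0.4462, 0.103, 0.247]
tool_rot: [0.0, 0.531, 0.847, 0.0]
contact_force: [-2.4, -1.0, 6.2]
gripper_width: 0.149
```

```bash
python3 b.py w26 collar_grip; python3 -c "
from h import *
s=st(); print(s['ft_torque'])"
```

```text
t 44.15 tcp [0.4462 0.103  0.247 ] x [-0.435  0.9   -0.   ] y [0.9   0.435 0.   ] z [ 0.001 -0.    -1.   ] F [-2.4 -1.   6.2] g 0.149 j [ 0.06 -0.2   2.13 -0.    1.21 -0.39]
wrist tip_of collar_grip 0.8 [0.4491 0.1036 0.0874]
top tip_of collar_grip 0.61 [ 0.4518 -0.161   0.0035]
t 44.35 tcp [0.4462 0.1029 0.247 ] x [-0.435  0.9   -0.001] y [0.9   0.435 0.001] z [ 0.001 -0.    -1.   ] F [-3.4 -2.4  5.9] g 0.149 j [ 0.06 -0.2   2.13 -0.    1.21 -0.39]
[-0.08278958  0.64257665  0.03071859]
```

play_rows(
  increments=[
    {"offset":[0,0,-1],"twist":-0.1,"grip":0},
    {"offset":[0,0,-1],"twist":-0.2,"grip":0},
    {"offset":[0,0,-1],"twist":-0.3,"grip":0},
    {"offset":[0,0,-1],"twist":-0.4,"grip":0},
    {"offset":[0,0,-1],"twist":-0.5,"grip":0},
  ],
)

```text
time: 44.77
tool_pos: [0.4463, 0.1032, 0.2471]
tool_rot: [0.001, 0.303, 0.953, 0.001]
contact_force: [3.4, 2.8, -2.7]
gripper_width: 0.15
```

play_rows(
  increments=[
    {"offset":[0,0,0],"twist":-0.1,"grip":0},
    {"offset":[0,0,0],"twist":-0.2,"grip":0},
    {"offset":[0,0,0],"twist":-0.3,"grip":0},
    {"offset":[0,0,0],"twist":-0.4,"grip":0},
    {"offset":[0,0,0],"twist":-0.5,"grip":0},
  ],
)

```text
time: 45.18
tool_pos: [0.4464, 0.1035, 0.2471]
tool_rot: [0.002, 0.058, 0.998, 0.002]
contact_force: [3.7, 4.1, -3.4]
gripper_width: 0.145
```

```bash
python3 b.py w27 collar_grip; python3 c.py s27 collar_grip cover_edge; python3 -c "
from h import *
s=st(); print(s['ft_torque'])"
```

```text
t 45.18 tcp [0.4464 0.1035 0.2471] x [-0.993  0.116 -0.003] y [0.116 0.993 0.004] z [ 0.004  0.003 -1.   ] F [ 3.7  4.1 -3.4] g 0.145 j [ 0.06 -0.2   2.13  0.    1.21 -1.39]
wrist tip_of collar_grip 0.9 [0.4506 0.1048 0.0884]
side tip_of collar_grip 0.55 [0.4447 0.1061 0.0842]
side tip_of cover_edge 0.73 [0.5699 0.0268 0.0581]
t 45.53 tcp [0.4464 0.1036 0.2471] x [-0.993  0.121 -0.003] y [0.121 0.993 0.003] z [ 0.004  0.003 -1.   ] F [ 3.9  4.5 -4. ] g 0.149 j [ 0.06 -0.2   2.13  0.    1.21 -1.39]
[ 0.68436711 -0.61307362  0.05809065]
```

play_rows(
  increments=[
    {"offset":[0,0,0],"twist":-0.03,"grip":0},
    {"offset":[0,0,0],"twist":-0.06,"grip":0},
    {"offset":[0,0,0],"twist":-0.09,"grip":0},
    {"offset":[0,0,0],"twist":-0.12,"grip":0},
    {"offset":[0,0,0],"twist":-0.12,"grip":0},
  ],
)

```text
time: 45.95
tool_pos: [0.4464, 0.1037, 0.2471]
tool_rot: [0.002, 0.0, 1.0, 0.002]
contact_force: [4.4, 5.1, -3.8]
gripper_width: 0.153
```

```bash
python3 -c "
from h import *
s=st(); print(s['ft_torque'])"
```

```text
t 45.95 tcp [0.4464 0.1037 0.2471] x [-1.     0.    -0.004] y [0.    1.    0.003] z [ 0.004  0.003 -1.   ] F [ 4.4  5.1 -3.8] g 0.153 j [ 0.06 -0.2   2.13  0.    1.21 -1.51]
[ 0.81892692 -0.51010136  0.02389704]
```

play_rows(
  increments=[
    {"offset":[0,0,0],"twist":-0.02,"grip":0},
    {"offset":[0,0,0],"twist":-0.04,"grip":0},
    {"offset":[0,0,0],"twist":-0.06,"grip":0},
    {"offset":[0,0,0],"twist":-0.06,"grip":0},
    {"offset":[0,0,0],"twist":-0.06,"grip":0},
  ],
)

```text
time: 46.37
tool_pos: [0.4465, 0.1036, 0.2471]
tool_rot: [0.002, -0.028, 1.0, 0.002]
contact_force: [4.7, 4.7, -4.2]
gripper_width: 0.151
```

```bash
python3 -c "
from h import *
s=st(); print(s['ft_torque'])"
```

```text
t 46.37 tcp [0.4465 0.1036 0.2471] x [-0.998 -0.055 -0.005] y [-0.055  0.998  0.004] z [ 0.005  0.004 -1.   ] F [ 4.7  4.7 -4.2] g 0.151 j [ 0.06 -0.2   2.13  0.    1.21 -1.56]
[ 0.72900057 -0.7202736  -1.15414028]
```

play_rows(
  increments=[
    {"offset":[0,0,0],"twist":0,"grip":0.3},
    {"offset":[0,0,0],"twist":0,"grip":0.5},
    {"offset":[0,0,0],"twist":0,"grip":0.5},
    {"offset":[0,0,0],"twist":0,"grip":0.5},
  ],
)

```text
time: 46.7
tool_pos: [0.4459, 0.1029, 0.247]
tool_rot: [0.0, -0.03, 1.0, -0.0]
contact_force: [-0.5, -0.1, -0.2]
gripper_width: 0.495
```

play_rows(
  increments=[
    {"offset":[0,0,-20],"twist":0,"grip":0.5},
    {"offset":[0,0,-45],"twist":0,"grip":0.5},
    {"offset":[0,0,-80],"twist":0,"grip":0.5},
    {"offset":[0,0,-120],"twist":0,"grip":0.5},
    {"offset":[0,0,-140],"twist":0,"grip":0.5},
  ],
)

```text
time: 47.12
tool_pos: [0.4464, 0.103, 0.3921]
tool_rot: [0.003, -0.03, 1.0, 0.0]
contact_force: [1.1, -0.3, 1.2]
gripper_width: 0.501
```

play_rows(
  increments=[
    {"offset":[0,0,0],"twist":0.12,"grip":0.5},
    {"offset":[0,0,0],"twist":0.24,"grip":0.5},
    {"offset":[0,0,0],"twist":0.36,"grip":0.5},
    {"offset":[0,0,0],"twist":0.48,"grip":0.5},
    {"offset":[0,0,0],"twist":0.6,"grip":0.5},
  ],
)

```text
time: 47.53
tool_pos: [0.4458, 0.1029, 0.387]
tool_rot: [0.0, 0.27, 0.963, -0.0]
contact_force: [-0.4, -0.3, -0.1]
gripper_width: 0.503
```

play_rows(
  increments=[
    {"offset":[0,0,0],"twist":0.12,"grip":0.5},
    {"offset":[0,0,0],"twist":0.24,"grip":0.5},
    {"offset":[0,0,0],"twist":0.36,"grip":0.5},
    {"offset":[0,0,0],"twist":0.48,"grip":0.5},
    {"offset":[0,0,0],"twist":0.6,"grip":0.5},
  ],
)

```text
time: 47.95
tool_pos: [0.4458, 0.1029, 0.3869]
tool_rot: [0.0, 0.542, 0.84, -0.0]
contact_force: [-0.0, -0.1, -0.7]
gripper_width: 0.499
```

play_rows(
  increments=[
    {"offset":[0,0,0],"twist":0.12,"grip":0.5},
    {"offset":[0,0,0],"twist":0.24,"grip":0.5},
    {"offset":[0,0,0],"twist":0.36,"grip":0.5},
    {"offset":[0,0,0],"twist":0.42,"grip":0.5},
    {"offset":[0,0,0],"twist":0.42,"grip":0.5},
  ],
)

```text
time: 48.37
tool_pos: [0.4458, 0.1029, 0.3869]
tool_rot: [0.0, 0.704, 0.71, -0.0]
contact_force: [-0.1, -0.6, -0.1]
gripper_width: 0.503
```

```bash
st=1; python3 e.py 0.447 0.0205 0.205
```

```text
t 48.37 tcp [0.4458 0.1029 0.3869] x [-0.009  1.    -0.   ] y [1.    0.009 0.   ] z [ 0. -0. -1.] F [-0.1 -0.6 -0.1] g 0.503 j [ 0.06 -0.36  2.01 -0.    1.49  0.05]
off [-82.4   0.4  26.9]
```

Move back to the earlier viewing pose and measure the collar's angle numerically.

play_rows(
  increments=[
    {"offset":[-30,0,10],"twist":0,"grip":0.8},
    {"offset":[-60,0,20],"twist":0,"grip":0.8},
    {"offset":[-82,0,27],"twist":0,"grip":0.8},
    {"offset":[-82,0,27],"twist":0,"grip":0.8},
    {"offset":[-82,0,27],"twist":0,"grip":0.8},
  ],
)

```text
time: 48.78
tool_pos: [0.4465, 0.0202, 0.3594]
tool_rot: [-0.0, 0.704, 0.71, -0.0]
contact_force: [-0.3, -0.3, 0.0]
gripper_width: 0.802
```

```bash
python3 b.py w28 collar_grip cover_edge opener opener_tip;  python3 c.py s28 cover_edge collar_grip opener tall_bottle timer tape_roll; cat > g.py <<'E'
from h import *
im=cv2.imread("pics/w28.png"); g=cv2.GaussianBlur(cv2.cvtColor(im,cv2.COLOR_BGR2GRAY),(3,3),0)
T=np.array(manip.get_calibration("wrist")["T"])
p=proj("wrist",T,[0.446,0.103,0.098]); print("center px",p)
for a in (0,90): 
    t=np.radians(a); print(a,proj("wrist",T,[0.446+0.046*np.sin(t),0.103-0.046*np.cos(t),0.07]).round())
u,v=p.round().astype(int); c=cv2.resize(g[v-45:v+50:3,u-45:u+80:3],None,fx=1,fy=1)
for r in c: print(" ".join(f"{x:3d}" for x in r))
E
python3 g.py
```

```text
t 48.78 tcp [0.4465 0.0202 0.3594] x [-0.009  1.     0.   ] y [ 1.     0.009 -0.001] z [-0.001  0.    -1.   ] F [-0.3 -0.3  0. ] g 0.802 j [-0.12 -0.37  2.06  0.    1.45 -0.13]
wrist tip_of collar_grip 0.94 [0.4474 0.1042 0.0881]
wrist tip_of opener 0.57 [ 6.156e-01 -1.373e-01  2.000e-04]
wrist tip_of opener_tip 0.65 [ 0.4578 -0.0108  0.0142]
top tip_of collar_grip 0.61 [0.4464 0.1021 0.0823]
top tip_of cover_edge 0.91 [0.5762 0.0266 0.0572]
top tip_of cover_edge 0.54 [ 0.4529 -0.1279  0.0121]
top tip_of opener 0.83 [ 0.4529 -0.1626 -0.0011]
top tip_of opener 0.67 [ 0.6231 -0.1368 -0.0026]
top tip_of opener 0.44 [ 0.432  -0.1042  0.0009]
top tip_of opener_tip 0.62 [ 0.453  -0.0111  0.0146]
top tip_of opener_tip 0.55 [ 6.017e-01 -2.348e-01 -5.000e-04]
side tip_of cover_edge 0.81 [0.5694 0.029  0.0571]
side tip_of cover_edge 0.55 [0.3527 0.291  0.0021]
side tip_of collar_grip 0.76 [0.4451 0.1085 0.0868]
side tip_of collar_grip 0.6 [ 0.3787 -0.3249  0.0024]
side tip_of collar_grip 0.51 [0.571  0.0296 0.059 ]
side tip_of opener 0.87 [ 0.4558 -0.1599  0.0058]
side tip_of opener 0.63 [ 0.6
[... 4930 characters left out ...]
  89 109 110 109 117 142 150
205 207 207 205 205 205 208 209 210 210 209 210 209 209 209 208 208 207 206 207 208 208 209 208 204 208 209 209 206 206 157 128  71  54  63  92 111 109 109 118 141 148
205 206 209 208 206 206 206 210 210 209 210 209 209 207 208 208 208 208 207 204 207 208 209 209 207 207 208 208 209 209 168 127  66  52  51  95 110 110 110 139 143 148
205 206 207 207 208 209 205 202 207 209 209 209 209 207 207 208 206 208 208 204 207 208 208 209 207 202 209 210 209 211 171 125  67  52  51  99 110 110 109 126 144 148
205 206 205 206 207 207 207 204 205 207 209 209 209 208 208 207 207 208 209 207 203 208 208 209 207 203 207 209 208 207 166 126  64  52  50 101 111 110 109 124 145 148
```

play_rows(
  increments=[
    {"offset":[-30,2,-10],"twist":0,"grip":1},
    {"offset":[-60,4,-20],"twist":0,"grip":1},
    {"offset":[-95,6,-35],"twist":0,"grip":1},
    {"offset":[-125,8,-45],"twist":0,"grip":1},
    {"offset":[-150,8,-45],"twist":0,"grip":1},
  ],
)

```text
time: 50.05
tool_pos: [0.4566, -0.1311, 0.4079]
tool_rot: [0.002, 0.704, 0.71, 0.001]
contact_force: [0.3, 0.5, 1.0]
gripper_width: 0.998
```

play_rows(
  increments=[
    {"offset":[0,0,0],"twist":0,"grip":1},
    {"offset":[0,0,0],"twist":0,"grip":1},
    {"offset":[0,0,0],"twist":0,"grip":1},
    {"offset":[0,0,0],"twist":0,"grip":1},
  ],
)

```text
time: 50.38
tool_pos: [0.4561, -0.1281, 0.4044]
tool_rot: [-0.0, 0.703, 0.711, -0.0]
contact_force: [0.1, -0.2, -0.1]
gripper_width: 0.997
```

```bash
python3 b.py w29 opener opener_grip opener_tip tool_mat; cat > k.py <<'E'
from h import *
T=np.array(manip.get_calibration("wrist")["T"]); im=cv2.imread("pics/w29.png"); g=cv2.cvtColor(im,cv2.COLOR_BGR2GRAY)
a=proj("wrist",T,[0.455,-0.011,0.013]); b=proj("wrist",T,[0.4545,-0.105,0.013]); print(a,b)
def rect(m,z):
    c=max(cv2.findContours(m.astype(np.uint8),0,2)[0],key=cv2.contourArea); r=cv2.minAreaRect(c); print(r)
    for u,v in cv2.boxPoints(r): print(atz("wrist",T,u,v,z).round(4))
u0,u1=int(a[0])-25,int(a[0])+25; v0,v1=int(a[1])-15,int(b[1])+12
S=g[v0:v1,max(u0,0):u1]; m=np.zeros_like(g)
m[v0:v1,u0:u1]=(S>85)&(S<135); print(g[(v0+v1)//2,u0-30:u1+40:3])
m=cv2.morphologyEx(m,cv2.MORPH_OPEN,np.ones((7,7)))
print("blade"); rect(m,0.013)
d=(g<50); d[:, :120]=0; d[:,400:]=0; d[262:]=0
d=cv2.morphologyEx(d.astype(np.uint8),cv2.MORPH_CLOSE,np.ones((41,41))); print("mat"); rect(d,0.003)
E
python3 k.py
```

```text
t 50.38 tcp [ 0.4561 -0.1281  0.4044] x [-0.011  1.     0.001] y [ 1.     0.011 -0.001] z [-0.001  0.001 -1.   ] F [ 0.1 -0.2 -0.1] g 0.997 j [-0.43 -0.32  1.95  0.    1.51 -0.44]
wrist tip_of opener 0.67 [ 0.4561 -0.1626  0.0046]
wrist tip_of opener 0.6 [ 0.6156 -0.1363  0.001 ]
wrist tip_of opener_grip 0.71 [ 0.6185 -0.1561  0.0057]
wrist tip_of opener_grip 0.7 [ 0.454  -0.1289  0.0113]
wrist tip_of opener_tip 0.78 [ 0.4567 -0.0108  0.0107]
wrist tip_of opener_tip 0.65 [ 0.6048 -0.2371  0.0058]
wrist tip_of tool_mat 0.93 [ 0.4284 -0.103   0.0026]
wrist tip_of tool_mat 0.64 [ 0.4528 -0.0087  0.014 ]
top tip_of opener 0.79 [ 0.4519 -0.1619  0.0012]
top tip_of opener_grip 0.61 [ 0.4553 -0.1269  0.0136]
top tip_of opener_grip 0.54 [ 0.3548  0.29   -0.0032]
top tip_of opener_tip 0.53 [ 0.4554 -0.0134  0.0191]
top tip_of tool_mat 0.78 [ 4.308e-01 -1.064e-01  2.000e-04]
[277.8204668   68.61223251] [276.4970564  161.02531435]
[ 23  25  28  29  30  22  20  24  19  23  34  17  27  24  11 149 143 134
 142 142 138 137 109 111 107 112 108 174 175 171 174 173 174 175 174 176
 171 169 173 173]
blade
((294.5, 123.0), (98.0, 13.0), 90.0)
[ 0.4655 -0.016   0.013 ]
[ 0.4788 -0.0159  0.013 ]
[ 0.4819 -0.1169  0.013 ]
[ 0.4674 -0.117   0.013 ]
mat
((253.54190063476562, 151.63600158691406), (213.45166015625, 70.97232818603516), 83.1765365600586)
[0.3802 0.0073 0.003 ]
[0.453 0.016 0.003]
[ 0.4862 -0.2193  0.003 ]
[ 0.3991 -0.2315  0.003 ]
```

```bash
cat >> k.py <<'E'
print("blade2"); m=np.zeros_like(g); S=g[v0-15:v1+5,250:310]; m[v0-15:v1+5,250:310]=(S>125)&(S<162); m=cv2.morphologyEx(m,cv2.MORPH_OPEN,np.ones((7,7))); rect(m,0.013)
for v in range(50,250,12): print(v,g[v,225:330:3])
E
python3 k.py | sed -n '/blade2/,$p'
```

```text
blade2
((276.7461242675781, 111.48764038085938), (21.865915298461914, 83.33306121826172), 0.9391909241676331)
[ 0.442  -0.0963  0.013 ]
[ 0.4434 -0.0121  0.013 ]
[ 0.4658 -0.0122  0.013 ]
[ 0.4659 -0.0965  0.013 ]
50 [ 26  25  25  25  21  27  27  32  27  32  31  17  17  29  27  30  23  16
 166 179 173 175 176 176 175 175 172 175 173 171 174 172 172 172 171]
62 [ 19  20  22  20  27  26  30  32  24  10  25  30  24  33  24  22  26  28
 127 183 177 176 181 174 173 175 173 176 176 178 173 178 175 173 174]
74 [ 22  14  25  23  30  22  20  27  23  30  30  30  28  19 137 135 133 137
 135 134 133 139 109 116 114 112 173 172 177 174 177 173 172 173 174]
86 [ 24  21  19  29  28  31  20  24  27  33  32  28  23  21 148 144 140 144
 139 138 132 130 111 112 115 111 160 172 176 172 174 171 174 173 173]
98 [ 13  20  30  24  20  34  27  21  25  27  25  26  16  17 145 145 140 136
 137 138 135 120 106 109 114 109 177 175 178 174 175 176 179 174 173]
110 [ 13  23  32  25  22  24  33  20  11  21  24  26  25  17 152 140 136 141
 140 137 136 113 111 115 112 111 167 174 173 174 171 174 177 174 177]
122 [ 20 
[... 907 characters left out ...]
27  26  38  27  26  24   0  17  19  25  20
  15  29  13  23  58 118 115 118 114 114 162 175 178 178 181 173 175]
206 [171 179  16  27  36  31  37  21  25  26  21  27  26   8  28  18  26  16
  10  21  13  10  11 115 108 114 118 116 113 178 180 177 177 176 177]
218 [167 174 111  32  22  23  27  28  26  33   7  29  21  22  21   7  18  18
  15  15  24  10   7 103 116 120 116 118 113 180 183 181 179 180 180]
230 [174 173 174  24  20  25  21  33  28  20  14  34  23  15  23  18  30  20
  23  15  29  13  22  46 169 170 123 116 166 184 183 182 182 179 180]
242 [169 171 174 119  26  29  28  29  23  32  22  23  31  19  21  16  25  20
  24  10  24  18  15   1 178 170 170 171 170 172 168 168 178 179 181]
```

play_rows(
  increments=[
    {"offset":[5,-1,40],"twist":0,"grip":1},
    {"offset":[5,-1,80],"twist":0,"grip":1},
    {"offset":[5,-1,120],"twist":0,"grip":1},
    {"offset":[5,-1,155],"twist":0,"grip":1},
    {"offset":[5,-1,170],"twist":0,"grip":1},
  ],
)

```text
time: 51.3
tool_pos: [0.4529, -0.123, 0.2294]
tool_rot: [-0.004, 0.704, 0.711, -0.001]
contact_force: [0.0, 0.2, -0.2]
gripper_width: 1.001
```

play_rows(
  increments=[
    {"offset":[0,0,15],"twist":0,"grip":1},
    {"offset":[0,0,30],"twist":0,"grip":1},
    {"offset":[0,0,45],"twist":0,"grip":1},
    {"offset":[0,0,55],"twist":0,"grip":1},
    {"offset":[0,0,55],"twist":0,"grip":1},
  ],
)

```text
time: 51.72
tool_pos: [0.454, -0.1235, 0.1775]
tool_rot: [-0.002, 0.704, 0.711, -0.001]
contact_force: [-0.4, 0.5, -0.1]
gripper_width: 1.001
```

```bash
python3 b.py w30 opener_grip; python3 e.py 0.455 -0.123 0.023
```

```text
t 51.72 tcp [ 0.454  -0.1235  0.1775] x [-0.01   1.     0.002] y [ 1.     0.01  -0.004] z [-0.004  0.002 -1.   ] F [-0.4  0.5 -0.1] g 1.001 j [-0.42 -0.05  2.13  0.    1.07 -0.43]
wrist tip_of opener_grip 0.88 [ 0.4527 -0.131   0.0137]
top tip_of opener_grip 0.54 [ 0.6174 -0.155   0.0071]
t 51.92 tcp [ 0.4557 -0.1242  0.181 ] x [-0.01   1.    -0.001] y [1.    0.01  0.002] z [ 0.002 -0.001 -1.   ] F [ 0.4 -0.7  0.4] g 1.002 j [-0.42 -0.05  2.13 -0.    1.07 -0.43]
off [ 1.4 -1.   3. ]
```

play_rows(
  increments=[
    {"offset":[0,-1,2.5],"twist":0,"grip":0.5},
    {"offset":[0,-1,2.5],"twist":0,"grip":0.3},
    {"offset":[0,-1,2.5],"twist":0,"grip":0.1},
    {"offset":[0,-1,2.5],"twist":0,"grip":0},
    {"offset":[0,-1,2.5],"twist":0,"grip":0},
  ],
)

```text
time: 52.33
tool_pos: [0.4545, -0.1242, 0.1781]
tool_rot: [0.001, 0.704, 0.711, 0.0]
contact_force: [-1.3, -0.5, 0.4]
gripper_width: 0.361
```

play_rows(
  increments=[
    {"offset":[0,0,0],"twist":0,"grip":0},
    {"offset":[0,0,-10],"twist":0,"grip":0},
    {"offset":[0,0,-22],"twist":0,"grip":0},
    {"offset":[6,-12,-25],"twist":-0.02,"grip":0},
    {"offset":[12,-25,-25],"twist":-0.045,"grip":0},
  ],
)

```text
time: 52.75
tool_pos: [0.4297, -0.1125, 0.2042]
tool_rot: [0.001, 0.687, 0.727, 0.0]
contact_force: [0.9, 0.9, -0.6]
gripper_width: 0.362
```

play_rows(
  increments=[
    {"offset":[0,-4,0],"twist":0,"grip":0},
    {"offset":[0,-4,0],"twist":0,"grip":0},
    {"offset":[0,-4,0],"twist":0,"grip":0},
  ],
)

```text
time: 53.0
tool_pos: [0.425, -0.1126, 0.2025]
tool_rot: [0.0, 0.688, 0.726, 0.0]
contact_force: [-0.3, -0.6, -1.3]
gripper_width: 0.36
```

```bash
python3 b.py w31 opener_grip opener_tip; python3 e.py 0.4258 -0.110 0.0235
```

```text
t 53.0 tcp [ 0.425  -0.1126  0.2025] x [-0.054  0.999 -0.   ] y [0.999 0.054 0.   ] z [ 0. -0. -1.] F [-0.3 -0.6 -1.3] g 0.36 j [-0.43 -0.18  2.2   0.    1.13 -0.48]
wrist tip_of opener_grip 0.76 [ 0.4255 -0.1182  0.0387]
top tip_of opener_grip 0.93 [ 0.618  -0.1573  0.0035]
top tip_of opener_grip 0.73 [ 0.3546  0.2892 -0.001 ]
top tip_of opener_grip 0.61 [ 0.3809 -0.3221  0.0032]
top tip_of opener_tip 0.92 [ 0.6007 -0.2369  0.0039]
top tip_of opener_tip 0.64 [ 0.4214 -0.0027  0.0429]
t 53.3 tcp [ 0.4253 -0.1126  0.2023] x [-0.055  0.998  0.   ] y [ 0.998  0.055 -0.   ] z [-0.  0. -1.] F [-0.2  0.3 -2.1] g 0.361 j [-0.43 -0.18  2.19  0.    1.13 -0.48]
off [ 2.6  0.7 23.8]
```

play_rows(
  increments=[
    {"offset":[1,1,8],"twist":0,"grip":0},
    {"offset":[1,1,16],"twist":0,"grip":0},
    {"offset":[1,1,21],"twist":0,"grip":0},
    {"offset":[1,1,24],"twist":0,"grip":0},
    {"offset":[1,1,24],"twist":0,"grip":0},
  ],
)

```text
time: 53.72
tool_pos: [0.426, -0.1113, 0.178]
tool_rot: [-0.001, 0.687, 0.726, -0.0]
contact_force: [0.1, 0.2, -0.3]
gripper_width: 0.359
```

play_rows(
  increments=[
    {"offset":[0,0,0],"twist":0,"grip":0.5},
    {"offset":[0,0,0],"twist":0,"grip":0.7},
    {"offset":[0,0,0],"twist":0,"grip":0.8},
    {"offset":[0,0,0],"twist":0,"grip":0.8},
    {"offset":[0,0,0],"twist":0,"grip":0.8},
  ],
)

```text
time: 54.13
tool_pos: [0.4259, -0.1114, 0.1783]
tool_rot: [0.0, 0.687, 0.726, 0.0]
contact_force: [-1.0, 0.3, 0.5]
gripper_width: 0.8
```

play_rows(
  increments=[
    {"offset":[0,0,-25],"twist":0,"grip":0.8},
    {"offset":[0,0,-60],"twist":0,"grip":0.8},
    {"offset":[0,0,-100],"twist":0,"grip":0.8},
    {"offset":[0,0,-140],"twist":0,"grip":0.8},
    {"offset":[0,0,-180],"twist":0,"grip":0.8},
  ],
)

```text
time: 54.55
tool_pos: [0.4254, -0.1112, 0.36]
tool_rot: [0.0, 0.687, 0.726, 0.0]
contact_force: [1.3, -1.5, 0.0]
gripper_width: 0.803
```

play_rows(
  increments=[
    {"offset":[0,0,0],"twist":0,"grip":0.8},
    {"offset":[0,0,0],"twist":0,"grip":0.8},
    {"offset":[0,0,0],"twist":0,"grip":0.8},
    {"offset":[0,0,0],"twist":0,"grip":0.8},
  ],
)

```text
time: 54.88
tool_pos: [0.4255, -0.1112, 0.3564]
tool_rot: [-0.002, 0.687, 0.726, -0.001]
contact_force: [0.0, -0.0, -0.3]
gripper_width: 0.797
```

```bash
python3 b.py w32 opener opener_tip opener_grip tool_mat cover_edge collar_grip; python3 c.py s32 opener opener_tip cover_edge collar_grip tall_bottle timer tape_roll
```

```text
t 54.88 tcp [ 0.4255 -0.1112  0.3564] x [-0.055  0.998  0.002] y [ 0.998  0.055 -0.003] z [-0.003  0.001 -1.   ] F [ 0.  -0.  -0.3] g 0.797 j [-0.43 -0.38  2.08  0.    1.45 -0.48]
wrist tip_of opener 0.65 [ 0.4279 -0.1486  0.0063]
wrist tip_of opener 0.65 [ 6.138e-01 -1.391e-01 -3.000e-04]
wrist tip_of opener_tip 0.92 [0.4192 0.0041 0.0151]
wrist tip_of opener_tip 0.61 [ 0.6051 -0.2372  0.0085]
wrist tip_of opener_tip 0.47 [ 0.3768 -0.3253  0.0045]
wrist tip_of opener_grip 0.88 [ 0.6171 -0.1538  0.0083]
wrist tip_of opener_grip 0.86 [ 0.4274 -0.1176  0.0133]
wrist tip_of tool_mat 0.77 [ 0.4298 -0.1047  0.0016]
wrist tip_of cover_edge 0.87 [0.5746 0.0279 0.0565]
top tip_of opener 0.65 [ 0.6219 -0.1369 -0.0034]
top tip_of opener 0.63 [ 0.7155 -0.0033  0.002 ]
top tip_of opener 0.44 [0.418  0.0019 0.0173]
top tip_of opener_tip 0.75 [ 0.604 -0.235  0.002]
top tip_of opener_tip 0.47 [0.4221 0.0017 0.0158]
top tip_of opener_grip 0.73 [ 0.6201 -0.1545  0.0032]
top tip_of tool_mat 0.58 [ 0.4315 -0.1032  0.0023]
top tip_of cover_edge 0.74 [0.5761 0.0244 0.057 ]
top tip_of collar_grip 0.51 [0.4413 0.1038 0.0831]
side tip_of opener 0.72 [ 0.6214 -0.1354 -0.0036]
side tip_of opener 0.57 [ 0.4241 -0.1459  0.006 ]
side tip_of opener_tip 0.75 [0.4172 0.0036 0.0128]
side tip_of opener_tip 0.67 [ 0.6051 -0.2308  0.001 ]
side tip_of collar_grip 0.77 [0.4454 0.104  0.0856]
side tip_of tall_bottle 0.56 [ 0.7217 -0.0034 -0.0043]
side tip_of timer 0.92 [0.3567 0.2941 0.0025]
side tip_of tape_roll 0.81 [ 0.3797 -0.3252  0.0022]
```

All checks agree, so I'm handing in.

```bash
python3 -c "
from plant import manip; print(manip.job_done())"
```

```text
the job is handed in; nothing more can be done
None
```

The job is done and handed in at about 55 s on the robot's clock; no verdict was reported.

- **Opening:** I put the larger opener's blade into the notch and levered the cover up to about 1.68 rad, with only a few newtons at the wrist. The opener then went back on its mat.
- **Bottles:** I found two small bottles in front of the rack, one with a blue cap and one with a green cap. Each now stands upright in its own free-edge compartment: blue in the far one, green in the near one. A third small bottle with a blue cap stands behind the rack, at about x = 0.82, so I left it there.
- **Closing and locking:** I pushed the cover shut until it stopped moving under about 12 N, with its top at about 109 mm. I then turned the collar until the torque jumped at its stop. The last pixel check showed the tongue straight along +x over the cover's lug.
- **Opener knocked aside:** I found the opener shifted about 3 cm towards the mat's edge. I gripped it again and laid it back along the mat, and the last readings put it within a few millimetres of its first position.

The last network readings put the cover edge at about 57 mm, which is shut. The tall bottle, timer and tape roll are where they started. No check failed or disagreed beyond the few millimetres of network noise. The 16-picture viewing limit was reached before the collar was turned, so these last checks are numeric, not by eye.

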